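Assemble a test-sieve stack on the sieve shaker

TASK

Build the test-sieve stack on the sieve shaker for a particle-size test, one piece at a time from the bottom up: the collecting pan in the shaker's seat ring, then the sieve with the finest mesh, the one with the medium mesh, the one with the coarsest mesh, and the lid on top. Every piece must be fully nested in the one below it, level, and the finished stack let go and standing still. Leave the powder tub, the weighing boat and the brown bottle where they are.

Things in the scene. Friction and masses are not known exactly. Their poses are not given: they have to be found in the camera images.
- shaker: Fixed sieve shaker: a white housing 150 x 136 mm on rubber feet with a sloped control panel on its front (-x, towards the robot), and on it an aluminium plate that carries an upright steel ring, the seat. Origin: centre of its footprint on the worktop; x to its back, y to its left, z up. Plate top 49 mm, ring top 59 mm above the worktop.
- seat (a point): Centre of the shaker's steel seat ring, at the height of the ring's top (59 mm above the worktop, 14 mm behind the shaker's centre). The ring is 73 mm outside, 60 mm inside, 10 mm deep; it takes the pan's foot, and the pan's shoulder then rests on the ring, its origin 8 mm below this point.
- pan: Collecting pan: stainless steel, closed bright floor with a pressed ring and no mesh, 30 mm high overall (foot 8, frame 22). Foot: spigot 57 mm across, 8 mm high, lower edge tapered; above it a shoulder and a frame 66 mm across. Origin: centre of the foot's underside; z up its axis; round, so yaw is free. Mouth 60 mm across, wall 3 mm; the next piece's foot enters it and its shoulder rests on the rim (its origin 22 mm above this one).
- fine_sieve: Fine sieve: steel ring, 32 mm high (foot 8, frame 24), its bottom a close wire cloth that looks like a nearly solid, dark matt disc. Foot: spigot 57 mm across, 8 mm high, lower edge tapered; above it a shoulder and a frame 66 mm across. Origin: centre of the foot's underside; z up its axis; round, so yaw is free. Mouth 60 mm across, wall 3 mm; the next piece's foot enters it and its shoulder rests on the rim (its origin 24 mm above this one).
- medium_sieve: Medium sieve: steel ring, 32 mm high (foot 8, frame 24), open mesh with wires every 4.2 mm (about 14 openings across). Foot: spigot 57 mm across, 8 mm high, lower edge tapered; above it a shoulder and a frame 66 mm across. Origin: centre of the foot's underside; z up its axis; round, so yaw is free. Mouth 60 mm across, wall 3 mm; the next piece's foot enters it and its shoulder rests on the rim (its origin 24 mm above this one).
- coarse_sieve: Coarse sieve: taller steel ring, 46 mm high (foot 8, frame 38), wide mesh with thick wires every 9 mm (about 6 openings across). Foot: spigot 57 mm across, 8 mm high, lower edge tapered; above it a shoulder and a frame 66 mm across. Origin: centre of the foot's underside; z up its axis; round, so yaw is free. Mouth 60 mm across, wall 3 mm; the next piece's foot enters it and its shoulder rests on the rim (its origin 38 mm above this one).
- lid: Lid: stainless steel disc 66 mm in diameter with a black knob in the middle, 20 mm in diameter, its top 40 mm above the origin; the disc's top is 13.5 mm above the origin. Foot: spigot 57 mm across, 8 mm high, lower edge tapered; above it a shoulder and a frame 66 mm across. Origin: centre of the foot's underside; z up its axis; round, so yaw is free.
- powder_tub: Bystander: white plastic tub with a green band, 79 mm in diameter, 80 mm high, standing loose behind the shaker; origin at the centre of its underside. Leave it.
- weigh_boat: Bystander: small square white weighing boat, 64 x 64 x 22 mm, loose behind the shaker; origin at the centre of its underside. Leave it.
- amber_bottle: Bystander: brown glass bottle with a black cap, 50 mm in diameter, 110 mm high, loose, to the right at the back; origin at the centre of its underside. Leave it.

How it is judged:
By the outcome, as a careful person would: the job done as asked, in the order asked, and still so for the second after the job is handed in, with the robot touching nothing.
It also fails if it takes over 115 s, if anything falls off the work surface, if the arm or the gripper's body presses on something with over 40 N, if the wrist force passes 120 N, or if a joint passes its speed limit or range.

ROBOT

A 6-joint arm with a two-finger parallel gripper is mounted at the origin on a cart in front of the work surface, level with it; the furniture and walls round the work are solid. World frame = base frame: x ahead of the robot, y to its left, z up, the work surface at z = 0. Lengths are in m, angles in rad, forces in N, time in s.
With the tool pointing down it reaches from about 0.35 to 0.975 m from the base axis. Payload 4.9 kg.
Tool frame: the origin (TCP) lies at the very end of the fingers, on their centre line; the grasp point (between the pads) lies 19 mm behind it (manip.hold_point_z is the distance from the TCP to the grasp point, in m); z points along the fingers, y is the direction in which the jaws open and shut (so a half turn about z gives the same grasp; the last joint's range is limited). The gripper opens to 85 mm and grips with 20 to 120 N. Pads are 22 mm wide; open, the fingers measure 114 mm over their backs; the gripper's body (76 mm by 85 mm) begins 54 mm behind the grasp point. The pads swing forward as they close: fully open they stand 13 mm farther back than shut.
Start: joints at [1.063, 0.053, 1.613, -0, 1.476, -0.119], TCP at [0.237, 0.578, 0.231] pointing down, gripper open.
Joint ranges: [-3.01, 3.01], [-1.01, 2.22], [0.06, 2.58], [-1.02, 4.17], [0.09, 2.62], [-3.14, 3.14]. Speed limits (rad/s): [2.57, 2.57, 3.14, 3.14, 3.14, 3.14].

INTERFACE

Orientations are given as a unit quaternion [w, x, y, z].
In Python, from plant import monitor, grab_frame, camera_params, ticket, manip gives the robot as it stands.
- The arm moves only by the tool play_rows, never from a script. Its argument "commands" is a list of rows, each an object of numbers: "dx", "dy", "dz": the shift along the tool's x, y, z in cm; "rx", "ry", "rz": the turn, a rotation vector about the tool's x, y, z in rad; "claw": the closure, from 0 (fully open) to 1 (shut). In form: [{"dx": .., "dy": .., "dz": .., "rx": .., "ry": .., "rz": .., "claw": ..}, ...]. A call has 1 to 5 rows; each row is the pose to reach, as a shift and turn from the pose measured when the call began, along the tool's axes at that moment; what a row does not reach only later rows make up. A row lasts 1/10 s, in which the tool goes at most 50 mm and 8.59 degrees, less where a joint would pass 70% of its speed; a pose out of reach is approached as far as the arm can. A call with a gripper value outside its range is refused whole. The fingers move at their own pace and stop on an object; the grip force is fixed at half the most. Time passes only in rows, so rows that repeat a pose let the fingers close. It gives the time, the measured TCP pose, the force and the opening at its end, in the units of the state.
- monitor.state(): the state, without advancing time (a new reading comes with each control period).
- grab_frame(name): name is "scene" or "side" or "wrist"; returns the picture (480x640x3 uint8, blue, green, red); there is no depth.
- camera_params(name): a dict with "fx", "fy", "cx", "cy" (pixels), "k1" (the pictures are not rectified: a ray, as slopes to the right and down, at radius r is drawn at 1 + k1 r^2 times it, then the intrinsics apply), "rvec" (rotation vector, rad) and "tvec" (3), from world to camera coordinates, as OpenCV has them; the wrist camera has in their place "tool_from_camera" (4x4, takes a point from camera to tool coordinates, whose origin is the TCP and whose axes are the flange's). Camera axes: x right, y down, z forward; pixel columns grow to the right and rows downward; lengths in m; the calibration is good to about 2 mm. A picture is of the moment at which its call begins: read the wrist's pose just before it. camera_params takes no time and is no camera call.
- ticket.job_done(): hands the job in, once; it reports no verdict.
The state is a dict: "time": time; "joint_pos": joint angles; "joint_vel": joint speeds; "joint_efforts": joint torques, N m; "tool_pos": TCP position; "tool_rot": TCP orientation; "contact_force": force on the tool from outside, world axes, zero at the start; "ft_torque": the same for the moment, N m; "gripper_width": opening from 0.0 (shut) to 1.0 (fully open).
Only numpy, scipy, OpenCV 4.12 (cv2) and the standard library are available. Lean on these libraries where they do the work, as an engineer would, in place of code of your own. Each camera call takes 0.05 s, during which the arm holds its last target.

## Working session

There is one attempt and no reset: what is moved stays moved. The work goes in short steps, Python scripts to look and compute and a tool call to move; the robot and the scene stay as the last step left them, time stands still between calls to the robot, and variables do not carry over. Pictures are saved under pics/ and viewed, and the job is handed in when it is done.

Besides the shell and the picture viewer there is one more tool, called after "Call:" as a command line: name --argument value ..., lists and objects as JSON in quotes. play_rows: Moves the arm, as the interface text tells. Its arguments: {"type":"object","properties":{"commands":{"type":"array"}},"required":["commands"]}

```bash
ls; mkdir -p pics; python3 - <<'E'
from plant import monitor, grab_frame, camera_params, ticket, manip
import cv2
s=monitor.state();print(s)
for n in("scene","side","wrist"):
    cv2.imwrite(f"pics/{n}0.png",grab_frame(n));print(n,camera_params(n))
print([a for a in dir(manip) if a[0]!='_'],manip.hold_point_z)
E
```

```text
pics
{'time': 0.0, 'joint_pos': array([ 1.06297231e+00,  5.33602429e-02,  1.61432596e+00,  2.22392511e-05,
        1.47596529e+00, -1.18987268e-01]), 'joint_vel': array([ 0.00057152,  0.00179346,  0.00084406,  0.00038196, -0.00024324,
        0.00044712]), 'joint_efforts': array([-1.26541134e-03, -3.93674612e+01, -3.70178461e+01, -1.97927429e-04,
        7.06337829e-03,  1.52291909e-05]), 'tool_pos': array([0.23662484, 0.5777984 , 0.23004182]), 'tool_rot': array([-3.27899474e-04,  1.93196843e-01,  9.81159477e-01, -9.75862680e-04]), 'contact_force': array([ 0.6209423 ,  0.30107628, -0.83509154]), 'ft_torque': array([0.01630203, 0.02196581, 0.01104587]), 'gripper_width': 1.0026848247956188}
scene {'fx': 515.350294968078, 'fy': 515.350294968078, 'cx': 320.0977553519441, 'cy': 243.3344778835173, 'k1': -0.01780382096015337, 'rvec': array([ 2.14408321, -1.01891637,  0.42173617]), 'tvec': array([-0.34959896,  0.34931635,  0.89014076])}
side {'fx': 516.057563189118, 'fy': 516.057563189118, 'cx': 326.45946798392345, 'cy': 245.62373798632873, 'k1': -0.08373297932395227, 'rvec': array([ 2.23050409, -0.35746878,  0.18563556]), 'tvec': array([-0.54519554,  0.17673766,  1.22777746])}
wrist {'fx': 400.88338363858975, 'fy': 400.88338363858975, 'cx': 312.2557847091846, 'cy': 239.75263154083234, 'k1': -0.07159146893232428, 'tool_from_camera': array([[-7.54424842e-04, -9.54803909e-01, -2.97235474e-01,
         7.53627901e-02],
       [ 9.99999684e-01, -7.94295642e-04,  1.33630723e-05,
         2.43913866e-04],
       [-2.48851955e-04, -2.97235370e-01,  9.54804207e-01,
        -1.42364441e-01],
       [ 0.00000000e+00,  0.00000000e+00,  0.00000000e+00,
         1.00000000e+00]])}
['IKError', 'hold_point_z'] 0.0187
```

View pics/scene0.png

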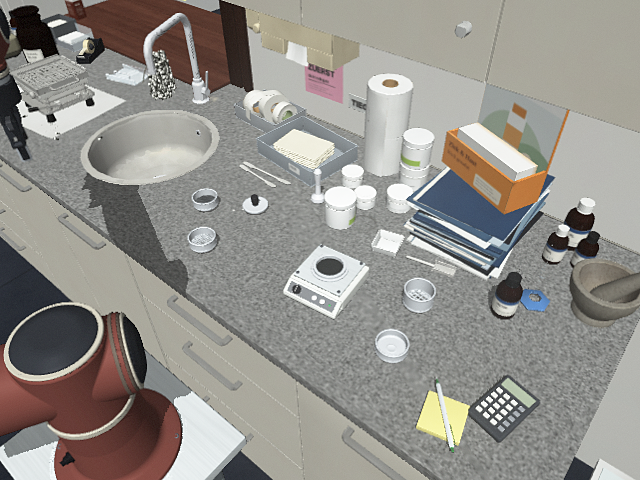

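View pics/side0.png

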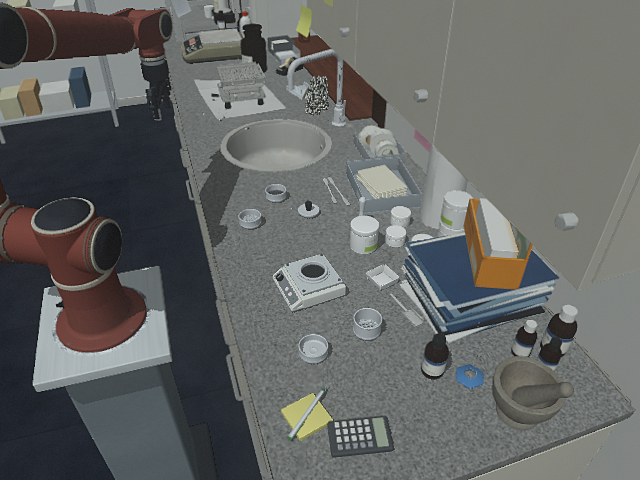

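View pics/wrist0.png

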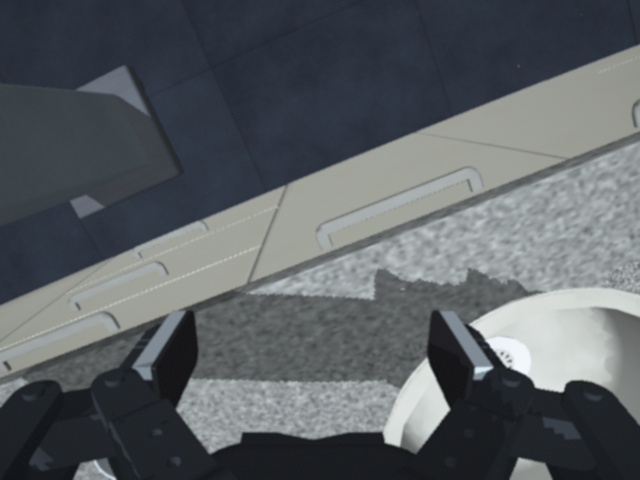

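```bash
python3 - <<'E'
import cv2,numpy as np
a=cv2.imread('pics/scene0.png');b=cv2.imread('pics/side0.png')
def t(im,c):
    x,y=c;return cv2.resize(im[y-32:y+32,x-32:x+32],(256,256),interpolation=cv2.INTER_CUBIC)
r1=[t(a,c) for c in[(204,199),(202,239),(255,204)]]
r2=[t(a,c) for c in[(419,294),(392,346),(330,268)]]
cv2.imwrite('pics/cr.png',np.vstack([np.hstack(r1),np.hstack(r2)]))
E
```

```text
(no output)
```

View pics/cr.png

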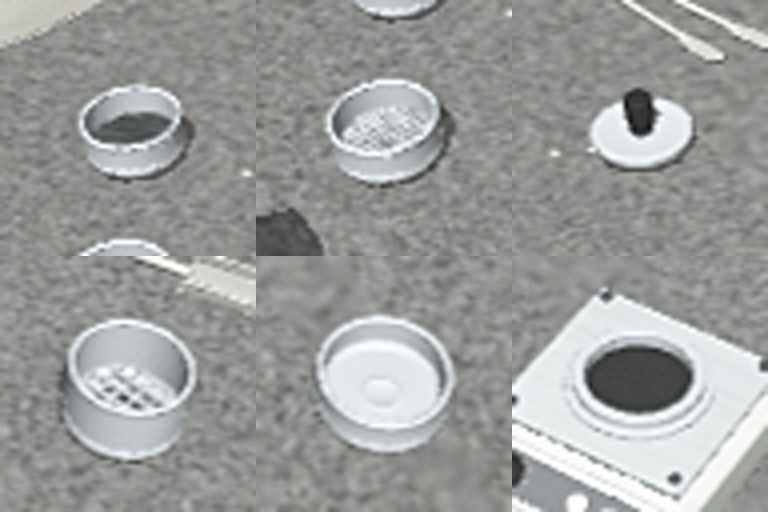

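```bash
cat > h.py <<'E'
import cv2,numpy as np
from scipy.optimize import least_squares
from scipy.spatial.transform import Rotation as R
from plant import monitor, grab_frame, camera_params
def rot(s): w,x,y,z=s["tool_rot"]; return R.from_quat([x,y,z,w]).as_matrix()
def cam(name,s=None):
    p=camera_params(name)
    if name=="wrist":
        T=np.eye(4);T[:3,:3]=rot(s);T[:3,3]=s["tool_pos"]
        M=T@p["tool_from_camera"]; return p,M[:3,:3],M[:3,3]
    Rm=cv2.Rodrigues(p["rvec"])[0]; return p,Rm.T,-Rm.T@p["tvec"]
def cast(c,uv,z):
    p,Rc,o=c; uv=np.atleast_2d(np.asarray(uv,float))
    K=np.array([[p["fx"],0,p["cx"]],[0,p["fy"],p["cy"]],[0,0,1.]])
    n=cv2.undistortPoints(uv.reshape(-1,1,2),K,np.array([p["k1"],0,0,0.])).reshape(-1,2)
    d=np.c_[n,np.ones(len(n))]@Rc.T
    return o+d*((z-o[2])/d[:,2])[:,None]
def proj(c,P):
    p,Rc,o=c;q=(np.atleast_2d(P)-o)@Rc; n=q[:,:2]/q[:,2:]
    n=n*(1+p["k1"]*(n**2).sum(1,keepdims=True)); return n*[p["fx"],p["fy"]]+[p["cx"],p["cy"]]
def circ(P,r,freer=False):
    P=P[:,:2];c0=P.mean(0)
    if freer:
        f=least_squares(lambda q:np.hypot(*(P-q[:2]).T)-q[2],[*c0,r],loss='soft_l1',f_scale=.001)
    else: f=least_squares(lambda q:np.hypot(*(P-q[:2]).T)-r,c0,loss='soft_l1',f_scale=.001)
    return f.x,np.sqrt(np.median(f.fun**2))
def delta(tgt,yaw=None,s=None):
    """shift in tool axes (cm) to bring TCP to tgt; yaw = desired world angle of tool y axis (mod pi)"""
    s=s or monitor.state();Rt=rot(s);d=Rt.T@(np.asarray(tgt)-s["tool_pos"])*100
    out="d(cm) %s |%.1f|"%(np.round(d,2),np.linalg.norm(d))
    ya=np.arctan2(Rt[1,1],Rt[0,1]); 
    if yaw is not None:
        dy=(yaw-ya+np.pi/2)%np.pi-np.pi/2
        y=np.array([np.cos(ya+dy),np.sin(ya+dy),0]);z=np.array([0,0,-1.]);x=np.cross(y,z)
        out+=" rotvec %s"%np.round(R.from_matrix(Rt.T@np.c_[x,y,z]).as_rotvec(),3)
    print("t%.1f"%s["time"],out,"pos",np.round(s["tool_pos"],4),"yaw",round(ya,3),"tilt",np.round(Rt[:2,2],4),"j",np.round(s["joint_pos"],2),"w",round(s["gripper_width"],3))
E
python3 - <<'E'
from h import *
for n in("scene","side"):
    im=cv2.imread(f'pics/{n}0.png');c=cam(n)
    seeds=dict(scene=dict(fine=(204,199,.032),medium=(202,239,.032),coarse=(419,294,.046),pan=(392,346,.03),lid=(257,206,.0135)),
     side=dict(fine=(276,192,.032),medium=(249,217,.032),coarse=(367,323,.046),pan=(313,348,.03),lid=(309,211,.0135)))[n]
    g=cv2.cvtColor(cv2.GaussianBlur(im,(0,0),.7),cv2.COLOR_BGR2GRAY)
    for k,(u,v,h) in seeds.items():
        # radial edges: from outside inward, first bright pixel, far side (up) rays
        w=cast(c,(u,v),h)[0];pts=[]
        for a in np.linspace(0,2*np.pi,72,endpoint=False):
            rr=np.arange(.048,.024,-.0005)
            q=proj(c,np.c_[w[0]+rr*np.cos(a),w[1]+rr*np.sin(a),np.full(len(rr),h)]).astype(np.float32)
            if q[:,1].mean()>v-1: continue
            val=cv2.remap(g,q[:,0],q[:,1],cv2.INTER_LINEAR).ravel().astype(float)
            d=np.convolve(val,[1,1,0,-1,-1],'same')[3:-3]
            i=np.argmax(d)+3
            pts.append(q[i])
        P=cast(c,pts,h)
        print(n,k,np.round(w,3),circ(P,.033),circ(P,.033,True)[0],len(pts))
    for k,p,h in[("seat",dict(scene=(330,265),side=(313,270))[n],.059),("tub",dict(scene=(340,192),side=(364,222))[n],.08),("boat",dict(scene=(388,240),side=(383,275))[n],.01),("amber",dict(scene=(515,278),side=(437,338))[n],.11)]:
        print(n,k,cast(c,p,h)[0])
E
```

```text
scene fine [0.524 0.365 0.032] (array([0.53307964, 0.37630507]), np.float64(0.0009102857711078688)) [0.53180213 0.37530864 0.03437521] 33
scene medium [0.42  0.254 0.032] (array([0.42691973, 0.2656233 ]), np.float64(0.0007305108664856001)) [0.42563634 0.26472017 0.03431585] 34
scene coarse [ 0.584 -0.24   0.046] (array([ 0.59612755, -0.23288103]), np.float64(0.0006569958536773008)) [ 0.59545119 -0.23342683  0.03376471] 34
scene pan [ 0.45  -0.263  0.03 ] (array([ 0.45749836, -0.25703055]), np.float64(0.0008425451419746405)) [ 0.46050414 -0.25278536  0.02838002] 35
scene lid [0.604 0.255 0.013] (array([0.60679301, 0.26548729]), np.float64(0.00047938108924359957)) [0.60649748 0.26532192 0.03326261] 33
scene seat [ 0.52310719 -0.05110567  0.059     ]
scene tub [0.71665684 0.07220302 0.08      ]
scene boat [ 0.71274041 -0.07857993  0.01      ]
scene amber [ 0.68563509 -0.38792001  0.11      ]
side fine [0.53  0.363 0.032] (array([0.53157129, 0.37677709]), np.float64(0.0014515504293861467)) [0.53093379 0.37603374 0.03385582] 32
side medium [0.422 0.257 0.032] (array([0.4251112 , 0.26949054]), np.float64(0.0008046045338509203)) [0.4246707  0.26830652 0.03400588] 32
side coarse [ 0.589 -0.246  0.046] (array([ 0.59485581, -0.23213391]), np.float64(0.0009161503095214725)) [ 0.5946972  -0.23275357  0.03361118] 34
side pan [ 0.455 -0.264  0.03 ] (array([ 0.45737061, -0.25642783]), np.float64(0.0010827507911521687)) [ 0.46179887 -0.2540334   0.02858518] 34
side lid [0.606 0.258 0.013] (array([0.60578492, 0.26882887]), np.float64(0.000577541453262362)) [0.60597146 0.2694771  0.03251766] 32
side seat [ 0.5221646  -0.04999932  0.059     ]
side tub [0.70662754 0.07271861 0.08      ]
side boat [ 0.7065734  -0.07225145  0.01      ]
side amber [ 0.6847229  -0.38231821  0.11      ]
```

```bash
python3 - <<'E'
from h import *
delta([.5225,-.0505,.2],1.5708)
E
```

```text
t0.1 d(cm) [-50.27 -47.31   3.1 ] |69.1| rotvec [-0.002 -0.    -0.389] pos [0.2367 0.5779 0.2303] yaw 1.182 tilt [-0.0008 -0.0014] j [ 1.06  0.05  1.61 -0.    1.48 -0.12] w 1.004
```

Call:
play_rows --commands '[{"dx": -50.3, "dy": -47.3, "dz": 3, "rz": -0.389, "claw": 0}, {"dx": -50.3, "dy": -47.3, "dz": 3, "rz": -0.389, "claw": 0}, {"dx": -50.3, "dy": -47.3, "dz": 3, "rz": -0.389, "claw": 0}, {"dx": -50.3, "dy": -47.3, "dz": 3, "rz": -0.389, "claw": 0}, {"dx": -50.3, "dy": -47.3, "dz": 3, "rz": -0.389, "claw": 0}]'

```text
invalid input
```

```bash
python3 - <<'E'
from h import *
delta([.5225,-.0505,.2],1.5708)
E
```

```text
t0.1 d(cm) [-50.27 -47.31   3.1 ] |69.1| rotvec [-0.002 -0.    -0.389] pos [0.2367 0.5779 0.2303] yaw 1.182 tilt [-0.0008 -0.0014] j [ 1.06  0.05  1.61 -0.    1.48 -0.12] w 1.004
```

Call:
play_rows --commands '[{"dx": -50.3, "dy": -47.3, "dz": 3, "rx": 0, "ry": 0, "rz": -0.389, "claw": 0}, {"dx": -50.3, "dy": -47.3, "dz": 3, "rx": 0, "ry": 0, "rz": -0.389, "claw": 0}, {"dx": -50.3, "dy": -47.3, "dz": 3, "rx": 0, "ry": 0, "rz": -0.389, "claw": 0}, {"dx": -50.3, "dy": -47.3, "dz": 3, "rx": 0, "ry": 0, "rz": -0.389, "claw": 0}, {"dx": -50.3, "dy": -47.3, "dz": 3, "rx": 0, "ry": 0, "rz": -0.389, "claw": 0}]'

```text
time: 0.65
tool_pos: [0.34, 0.3502, 0.22]
tool_rot: [-0.0, -0.0, 1.0, -0.001]
contact_force: [1.4, -0.1, 0.2]
gripper_width: 0.996
```

```bash
python3 - <<'E'
from h import *
delta([.5225,-.0505,.2],1.5708)
E
```

```text
t0.7 d(cm) [-18.21 -40.09   2.05] |44.1| rotvec [-0.002 -0.001  0.001] pos [0.34   0.3502 0.22  ] yaw 1.572 tilt [-0.0008 -0.0017] j [ 0.65 -0.28  1.93 -0.    1.48 -0.92] w 0.996
```

Call:
play_rows --commands '[{"dx": -18.2, "dy": -40.1, "dz": 2, "rx": 0, "ry": 0, "rz": 0, "claw": 0}, {"dx": -18.2, "dy": -40.1, "dz": 2, "rx": 0, "ry": 0, "rz": 0, "claw": 0}, {"dx": -18.2, "dy": -40.1, "dz": 2, "rx": 0, "ry": 0, "rz": 0, "claw": 0}, {"dx": -18.2, "dy": -40.1, "dz": 2, "rx": 0, "ry": 0, "rz": 0, "claw": 0}, {"dx": -18.2, "dy": -40.1, "dz": 2, "rx": 0, "ry": 0, "rz": 0, "claw": 0}]'

```text
time: 1.15
tool_pos: [0.4432, 0.1226, 0.209]
tool_rot: [-0.0, -0.0, 1.0, -0.001]
contact_force: [0.4, 0.3, -0.6]
gripper_width: 1.003
```

Call:
play_rows --commands '[{"dx": -8, "dy": -17.6, "dz": 1, "rx": 0, "ry": 0, "rz": 0, "claw": 0}, {"dx": -8, "dy": -17.6, "dz": 1, "rx": 0, "ry": 0, "rz": 0, "claw": 0}, {"dx": -8, "dy": -17.6, "dz": 1, "rx": 0, "ry": 0, "rz": 0, "claw": 0}, {"dx": -8, "dy": -17.6, "dz": 1, "rx": 0, "ry": 0, "rz": 0, "claw": 0}, {"dx": -8, "dy": -17.6, "dz": 1, "rx": 0, "ry": 0, "rz": 0, "claw": 0}]'

```text
time: 1.65
tool_pos: [0.5243, -0.0577, 0.1985]
tool_rot: [-0.001, 0.002, 1.0, -0.001]
contact_force: [-0.7, -0.3, -0.4]
gripper_width: 0.998
```

```bash
python3 - <<'E'
from h import *
delta([.5225,-.0505,.2],1.5708)
import pickle
s=monitor.state();im=grab_frame("wrist");cv2.imwrite("pics/seat1.png",im);pickle.dump((s,im),open("seat1.pkl","wb"))
E
```

```text
t1.6 d(cm) [ 0.18  0.72 -0.15] |0.8| rotvec [-0.003 -0.001 -0.005] pos [ 0.5243 -0.0577  0.1985] yaw 1.566 tilt [-0.0012 -0.0026] j [-0.25 -0.16  1.87 -0.    1.43 -1.81] w 0.998
```

View pics/seat1.png

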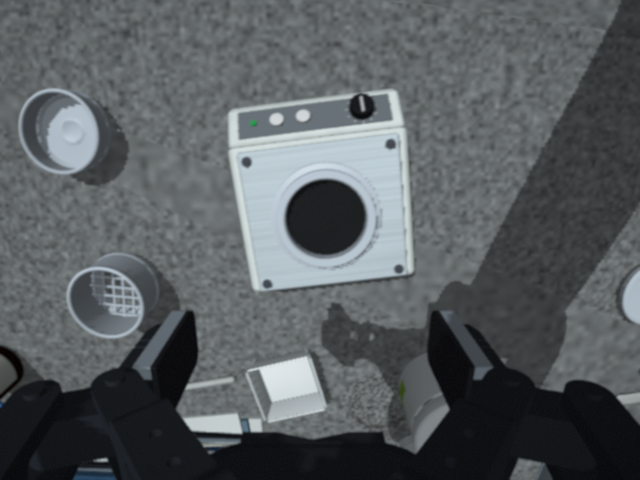

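```bash
python3 - <<'E'
from h import *
import pickle
s=monitor.state();print(s["joint_vel"].round(3))
im=grab_frame("wrist");pickle.dump((s,im),open("seat1.pkl","wb"))
delta([.5225,-.0505,.2],1.5708)
cv2.imwrite("pics/seat2.png",cv2.resize(im[155:280,260:395],None,fx=4.4,fy=4.4,interpolation=cv2.INTER_CUBIC))
E
```

```text
[ 0.052 -0.033  0.027  0.014  0.015  0.011]
t1.8 d(cm) [ 0.07  0.36 -0.14] |0.4| rotvec [-0.001 -0.002 -0.001] pos [ 0.5232 -0.0541  0.1986] yaw 1.57 tilt [-0.0016 -0.0008] j [-0.24 -0.16  1.87 -0.    1.43 -1.81] w 1.001
```

View pics/seat2.png

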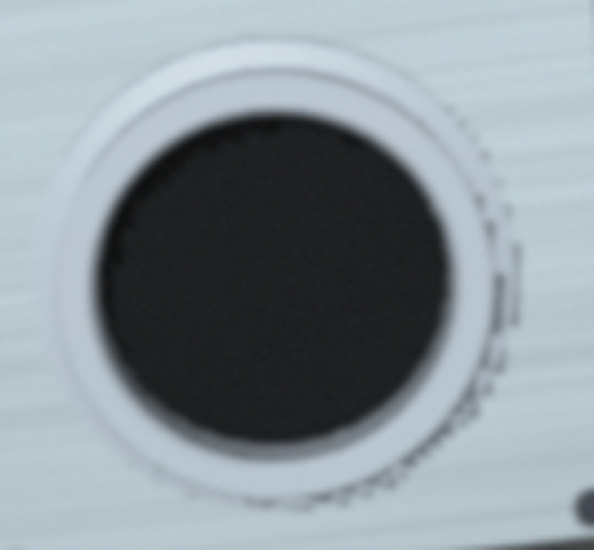

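```bash
cat >> h.py <<'E'
def radial(c,g,w,h,r0,r1,thr,sign,n=90,sel=None):
    """edge points along radii r0->r1 on plane h: first crossing of thr (sign +1 rising)."""
    pts=[]
    for a in np.linspace(0,2*np.pi,n,endpoint=False):
        if sel and not sel(a): continue
        rr=np.linspace(r0,r1,80)
        q=proj(c,np.c_[w[0]+rr*np.cos(a),w[1]+rr*np.sin(a),np.full(80,h)]).astype(np.float32)
        if q.min()<2 or q[:,0].max()>637 or q[:,1].max()>477: continue
        v=cv2.remap(g,q[:,0],q[:,1],cv2.INTER_LINEAR).ravel().astype(float)*sign-thr*sign
        i=np.where((v[:-1]<0)&(v[1:]>=0))[0]
        if len(i):
            i=i[0];f=-v[i]/(v[i+1]-v[i]);pts.append([rr[i]+f*(rr[1]-rr[0]),a])
    pts=np.array(pts); return np.c_[w[0]+pts[:,0]*np.cos(pts[:,1]),w[1]+pts[:,0]*np.sin(pts[:,1])]
E
python3 - <<'E'
from h import *
import pickle
s,im=pickle.load(open("seat1.pkl","rb"));c=cam("wrist",s)
g=cv2.cvtColor(im,cv2.COLOR_BGR2GRAY)
for w in [(.5225,-.0505)]:
  for t in(100,130,150):
    P=radial(c,g,w,.059,.02,.037,t,1)
    print(t,circ(P,.03),circ(P,.03,True),len(P))
  x=circ(P,.03)[0]
print(proj(c,[[*x,.059]]))
# pan: look
print(proj(c,[[.457,-.257,.03]]))
delta([.457,-.257,.14],1.5708)
E
```

```text
100 (array([ 0.52032602, -0.04896212]), np.float64(0.0010761694987281901)) (array([ 0.5204399 , -0.04903168,  0.02892805]), np.float64(0.00032579315549776793)) 90
130 (array([ 0.52095216, -0.04890736]), np.float64(0.0002674882632148542)) (array([ 0.52096323, -0.04892592,  0.02970898]), np.float64(0.00014652221469406646)) 90
150 (array([ 0.52113911, -0.04888483]), np.float64(0.00016388137645242785)) (array([ 0.52113238, -0.04887502,  0.03015796]), np.float64(0.00011908587921403474)) 90
[[321.57539816 220.44152179]]
[[ 53.13431995 132.87206647]]
t1.8 d(cm) [  6.59 -20.29   5.89] |22.1| rotvec [-0.001 -0.002 -0.001] pos [ 0.5232 -0.0541  0.1986] yaw 1.57 tilt [-0.0016 -0.0008] j [-0.24 -0.16  1.87 -0.    1.43 -1.81] w 1.001
```

Call:
play_rows --commands '[{"dx": 6.4, "dy": -20.4, "dz": 5, "rx": 0, "ry": 0, "rz": 0, "claw": 0}, {"dx": 6.4, "dy": -20.4, "dz": 5, "rx": 0, "ry": 0, "rz": 0, "claw": 0}, {"dx": 6.4, "dy": -20.4, "dz": 5, "rx": 0, "ry": 0, "rz": 0, "claw": 0}, {"dx": 6.4, "dy": -20.4, "dz": 5, "rx": 0, "ry": 0, "rz": 0, "claw": 0}, {"dx": 6.4, "dy": -20.4, "dz": 5, "rx": 0, "ry": 0, "rz": 0, "claw": 0}]'

```text
time: 2.25
tool_pos: [0.4572, -0.2592, 0.1477]
tool_rot: [-0.002, 0.001, 1.0, -0.0]
contact_force: [0.6, 1.6, -0.3]
gripper_width: 0.998
```

Call:
play_rows --commands '[{"dx": 0, "dy": 0, "dz": 0, "rx": 0, "ry": 0, "rz": 0, "claw": 0}]'

```text
time: 2.35
tool_pos: [0.4561, -0.2596, 0.1469]
tool_rot: [-0.002, 0.002, 1.0, 0.0]
contact_force: [1.0, 0.1, -0.6]
gripper_width: 0.998
```

```bash
cat >> h.py <<'E'
import pickle
def snap(n,name="wrist"):
    s=monitor.state();im=grab_frame(name);pickle.dump((s,im),open(n+".pkl","wb"));cv2.imwrite(f"pics/{n}.png",im);print("v",s["joint_vel"].round(3));return s,im,cam(name,s) ,cv2.cvtColor(im,cv2.COLOR_BGR2GRAY)
E
python3 - <<'E'
from h import *
snap("pan1");delta([.457,-.257,.14],1.5708)
E
```

```text
v [ 0.015 -0.018  0.019  0.016  0.011  0.006]
t2.4 d(cm) [-0.05  0.16  0.71] |0.7| rotvec [ 0.001 -0.004 -0.003] pos [ 0.4565 -0.2586  0.1471] yaw 1.568 tilt [-0.0042  0.0009] j [-0.66 -0.12  1.92 -0.    1.34 -2.22] w 0.999
```

View pics/pan1.png

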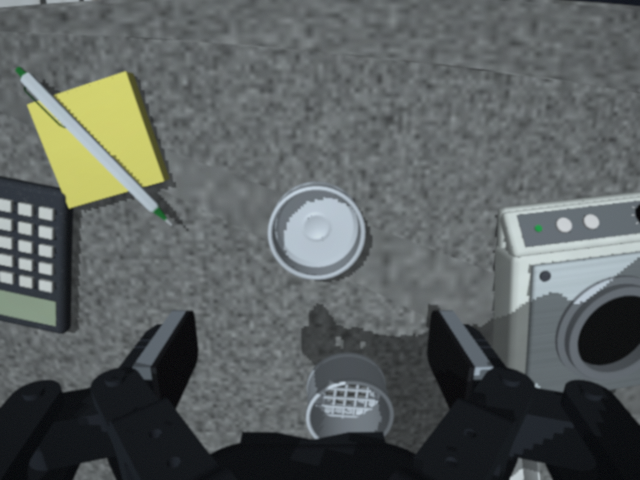

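```bash
python3 - <<'E'
from h import *
s,im=pickle.load(open("pan1.pkl","rb"));c=cam("wrist",s)
cv2.imwrite("pics/pan1z.png",cv2.resize(im[170:295,255:380],None,fx=4.6,fy=4.6,interpolation=cv2.INTER_CUBIC))
print(cast(c,(316.5,232),.03),proj(c,[[.457,-.257,.03],[*s["tool_pos"]]]))
E
```

```text
[[ 0.45557212 -0.25668763  0.03      ]] [[316.04064142 234.03878436]
 [312.22857323 314.45043906]]
```

View pics/pan1z.png

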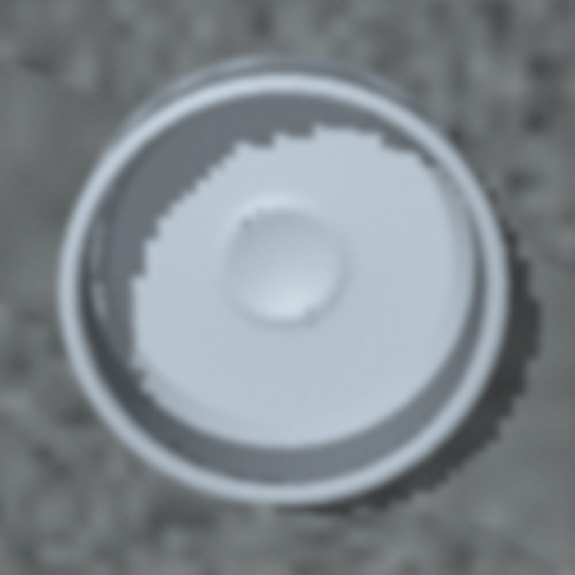

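```bash
python3 - <<'E'
from h import *
s,im=pickle.load(open("pan1.pkl","rb"));c=cam("wrist",s);g=cv2.cvtColor(im,cv2.COLOR_BGR2GRAY)
for t in(140,150,160):
    P=radial(c,g,(.4555,-.2567),.03,.04,.027,t,1);print(t,circ(P,.033),circ(P,.033,True),len(P))
x=circ(P,.033)[0]
delta([*x,.05],1.5708)
E
```

```text
140 (array([ 0.45663519, -0.25734726]), np.float64(0.00015315193032951953)) (array([ 0.45663718, -0.25734565,  0.03298456]), np.float64(0.0001618679201589617)) 90
150 (array([ 0.45675151, -0.25729606]), np.float64(0.0003127908557614297)) (array([ 0.45674933, -0.25728088,  0.0326938 ]), np.float64(6.49572411128657e-05)) 90
160 (array([ 0.456769  , -0.25727627]), np.float64(0.0005419501009547677)) (array([ 0.45674346, -0.25725867,  0.03244658]), np.float64(5.8368855886230955e-05)) 90
t2.4 d(cm) [-0.06  0.13  9.71] |9.7| rotvec [ 0.001 -0.004 -0.003] pos [ 0.4565 -0.2586  0.1471] yaw 1.568 tilt [-0.0042  0.0009] j [-0.66 -0.12  1.92 -0.    1.34 -2.22] w 0.999
```

Call:
play_rows --commands '[{"dx": 0, "dy": 0.13, "dz": 4, "rx": 0, "ry": -0.004, "rz": -0.003, "claw": 0}, {"dx": 0, "dy": 0.13, "dz": 8, "rx": 0, "ry": -0.004, "rz": -0.003, "claw": 0}, {"dx": 0, "dy": 0.13, "dz": 11, "rx": 0, "ry": -0.004, "rz": -0.003, "claw": 0}, {"dx": 0, "dy": 0.13, "dz": 12, "rx": 0, "ry": -0.004, "rz": -0.003, "claw": 0}, {"dx": 0, "dy": 0.13, "dz": 12, "rx": 0, "ry": -0.004, "rz": -0.003, "claw": 0}]'

```text
time: 2.9
tool_pos: [0.4557, -0.2551, 0.026]
tool_rot: [-0.001, -0.001, 1.0, 0.001]
contact_force: [0.6, -0.8, 0.5]
gripper_width: 1.0
```

```bash
python3 - <<'E'
from h import *
delta([.4567,-.2573,.006],1.5708)
E
```

```text
t2.9 d(cm) [-0.11 -0.22  2.  ] |2.0| rotvec [ 0.003 -0.003  0.002] pos [ 0.4557 -0.2551  0.026 ] yaw 1.573 tilt [-0.0025  0.0029] j [-0.65  0.04  2.    0.    1.11 -2.23] w 1.0
```

Call:
play_rows --commands '[{"dx": -0.1, "dy": -0.2, "dz": 1.5, "rx": 0.002, "ry": -0.003, "rz": 0, "claw": 0}, {"dx": -0.1, "dy": -0.2, "dz": 2, "rx": 0.002, "ry": -0.003, "rz": 0, "claw": 0}, {"dx": -0.1, "dy": -0.2, "dz": 2, "rx": 0.002, "ry": -0.003, "rz": 0, "claw": 0}]'

```text
time: 3.2
tool_pos: [0.4573, -0.257, 0.007]
tool_rot: [0.001, -0.001, 1.0, 0.0]
contact_force: [-0.5, -0.1, -0.0]
gripper_width: 1.0
```

```bash
python3 - <<'E'
from h import *
delta([.4567,-.2573,.006],1.5708)
print(monitor.state()["joint_vel"].round(3))
E
```

```text
t3.2 d(cm) [ 0.06 -0.03  0.1 ] |0.1| rotvec [0.    0.001 0.003] pos [ 0.4573 -0.257   0.007 ] yaw 1.574 tilt [0.0014 0.0003] j [-0.65  0.07  2.    0.    1.07 -2.23] w 1.0
[-0.004 -0.01  -0.007 -0.002  0.002 -0.   ]
```

Call:
play_rows --commands '[{"dx": 0.06, "dy": 0, "dz": 0.1, "rx": 0, "ry": 0, "rz": 0, "claw": 0.1}, {"dx": 0.06, "dy": 0, "dz": 0.1, "rx": 0, "ry": 0, "rz": 0, "claw": 0.2}, {"dx": 0.06, "dy": 0, "dz": 0.1, "rx": 0, "ry": 0, "rz": 0, "claw": 1}, {"dx": 0.06, "dy": 0, "dz": 0.1, "rx": 0, "ry": 0, "rz": 0, "claw": 1}, {"dx": 0.06, "dy": 0, "dz": 0.1, "rx": 0, "ry": 0, "rz": 0, "claw": 1}]'

```text
time: 3.7
tool_pos: [0.4578, -0.2577, 0.008]
tool_rot: [0.002, -0.001, 1.0, -0.0]
contact_force: [-1.4, 1.3, 6.2]
gripper_width: 0.759
```

```bash
python3 - <<'E'
from h import *
delta([.4567,-.2573,.11],1.5708)
snap("pan2")
E
```

```text
t3.7 d(cm) [  0.08   0.03 -10.2 ] |10.2| rotvec [-0.001  0.003  0.003] pos [ 0.4578 -0.2577  0.008 ] yaw 1.573 tilt [ 0.0034 -0.0009] j [-0.66  0.07  2.    0.    1.07 -2.23] w 0.759
v [-0.     0.    -0.002 -0.001 -0.    -0.002]
```

View pics/pan2.png

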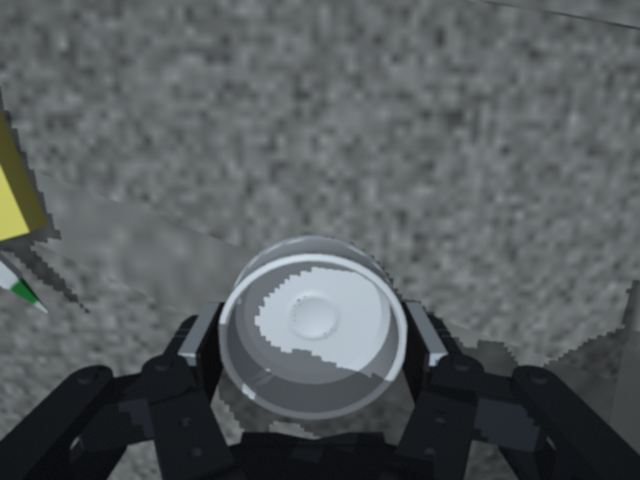

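```bash
python3 - <<'E'
from h import *
s,im=pickle.load(open("pan2.pkl","rb"));c=cam("wrist",s);g=cv2.cvtColor(im,cv2.COLOR_BGR2GRAY)
print(s["tool_pos"])
for t in(140,150,160):
    P=radial(c,g,(.4567,-.2573),.03,.037,.027,t,1);print(t,circ(P,.033),circ(P,.033,True),len(P))
E
```

```text
[ 0.45780051 -0.25772326  0.00800346]
140 (array([ 0.45684269, -0.25821786]), np.float64(0.0004407973447094343)) (array([ 0.45639761, -0.25797705,  0.03250328]), np.float64(0.00030573439923039375)) 53
150 (array([ 0.45720357, -0.25822287]), np.float64(0.00028191316808134914)) (array([ 0.45655273, -0.25793113,  0.03234487]), np.float64(0.000139573774818956)) 53
160 (array([ 0.45733272, -0.2582281 ]), np.float64(0.00046777350465105477)) (array([ 0.45647044, -0.25788947,  0.03216777]), np.float64(0.00013061172522495224)) 53
```

Call:
play_rows --commands '[{"dx": 0, "dy": 0, "dz": -4, "rx": 0, "ry": 0, "rz": 0, "claw": 1}, {"dx": 0, "dy": 0, "dz": -8, "rx": 0, "ry": 0, "rz": 0, "claw": 1}, {"dx": 0, "dy": 0, "dz": -11, "rx": 0, "ry": 0, "rz": 0, "claw": 1}, {"dx": 0, "dy": 0, "dz": -13, "rx": 0, "ry": 0, "rz": 0, "claw": 1}, {"dx": 0, "dy": 0, "dz": -13, "rx": 0, "ry": 0, "rz": 0, "claw": 1}]'

```text
time: 4.25
tool_pos: [0.4595, -0.2592, 0.1426]
tool_rot: [0.005, -0.001, 1.0, -0.003]
contact_force: [-0.5, 0.2, -0.2]
gripper_width: 0.758
```

```bash
python3 - <<'E'
from h import *
delta([.5211,-.0489,.1],1.5708)
E
```

```text
t4.2 d(cm) [-6.17 21.04  4.19] |22.3| rotvec [-0.006  0.01   0.003] pos [ 0.4595 -0.2592  0.1426] yaw 1.573 tilt [ 0.01   -0.0059] j [-0.66 -0.12  1.93  0.    1.32 -2.23] w 0.758
```

Call:
play_rows --commands '[{"dx": -1.5, "dy": 5, "dz": 0, "rx": -0.006, "ry": 0.01, "rz": 0.003, "claw": 1}, {"dx": -3, "dy": 10, "dz": 0.5, "rx": -0.006, "ry": 0.01, "rz": 0.003, "claw": 1}, {"dx": -4.4, "dy": 15, "dz": 1.5, "rx": -0.006, "ry": 0.01, "rz": 0.003, "claw": 1}, {"dx": -5.7, "dy": 19.5, "dz": 3, "rx": -0.006, "ry": 0.01, "rz": 0.003, "claw": 1}, {"dx": -6.26, "dy": 21.1, "dz": 4, "rx": -0.006, "ry": 0.01, "rz": 0.003, "claw": 1}]'

```text
time: 4.75
tool_pos: [0.5211, -0.0448, 0.0995]
tool_rot: [-0.001, -0.001, 1.0, 0.001]
contact_force: [0.1, 0.3, -0.5]
gripper_width: 0.755
```

Call:
play_rows --commands '[{"dx": 0, "dy": 0, "dz": 0, "rx": 0, "ry": 0, "rz": 0, "claw": 1}]'

```text
time: 4.85
tool_pos: [0.5192, -0.0419, 0.0961]
tool_rot: [-0.004, -0.003, 1.0, 0.002]
contact_force: [0.5, -0.1, -2.1]
gripper_width: 0.759
```

```bash
python3 - <<'E'
from h import *
delta([.5221,-.0485,.068],1.5708)
snap("seat3");delta([.5221,-.0485,.068],1.5708)
E
```

```text
t4.8 d(cm) [-0.31 -0.67  2.8 ] |2.9| rotvec [ 0.003 -0.008  0.006] pos [ 0.5192 -0.0419  0.0961] yaw 1.577 tilt [-0.008   0.0032] j [-0.22 -0.07  1.97  0.    1.25 -1.8 ] w 0.759
v [ 0.004 -0.002  0.013 -0.018  0.005 -0.004]
t4.9 d(cm) [-0.31 -0.56  2.86] |2.9| rotvec [ 0.003 -0.008  0.005] pos [ 0.5192 -0.043   0.0966] yaw 1.576 tilt [-0.0077  0.0028] j [-0.23 -0.07  1.97  0.    1.25 -1.8 ] w 0.754
```

View pics/seat3.png

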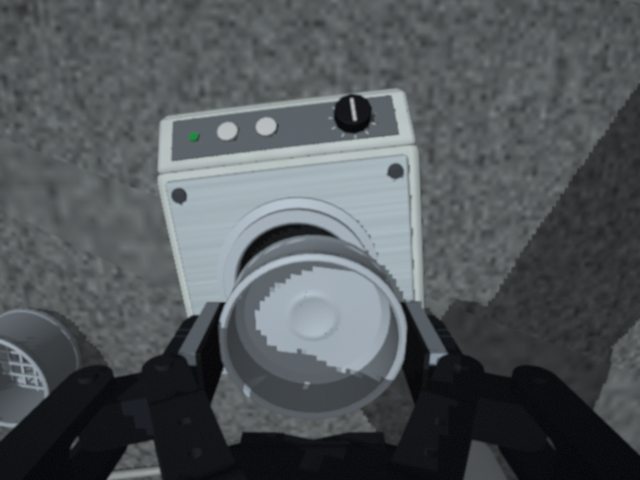

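Call:
play_rows --commands '[{"dx": -0.3, "dy": -0.55, "dz": 1, "rx": 0.003, "ry": -0.008, "rz": 0.005, "claw": 1}, {"dx": -0.3, "dy": -0.55, "dz": 2, "rx": 0.003, "ry": -0.008, "rz": 0.005, "claw": 1}, {"dx": -0.3, "dy": -0.55, "dz": 2.5, "rx": 0.003, "ry": -0.008, "rz": 0.005, "claw": 1}, {"dx": -0.3, "dy": -0.55, "dz": 2.5, "rx": 0.003, "ry": -0.008, "rz": 0.005, "claw": 1}]'

```text
time: 5.3
tool_pos: [0.521, -0.0491, 0.0702]
tool_rot: [-0.001, 0.001, 1.0, 0.0]
contact_force: [0.4, -0.0, -1.2]
gripper_width: 0.756
```

```bash
python3 - <<'E'
from h import *
s,im,c,g=snap("seat4");print(s["tool_pos"],s["contact_force"])
delta([.5221,-.0485,.068],1.5708)
E
```

```text
v [ 0.007 -0.015 -0.018  0.001  0.008  0.   ]
[ 0.52095928 -0.04914393  0.07016586] [ 0.39846766 -0.01903604 -1.22359416]
t5.3 d(cm) [-0.06  0.06  0.3 ] |0.3| rotvec [ 0.    -0.001 -0.001] pos [ 0.5215 -0.0491  0.071 ] yaw 1.57 tilt [-0.0008  0.    ] j [-0.24 -0.03  1.98 -0.    1.19 -1.81] w 0.759
```

View pics/seat4.png

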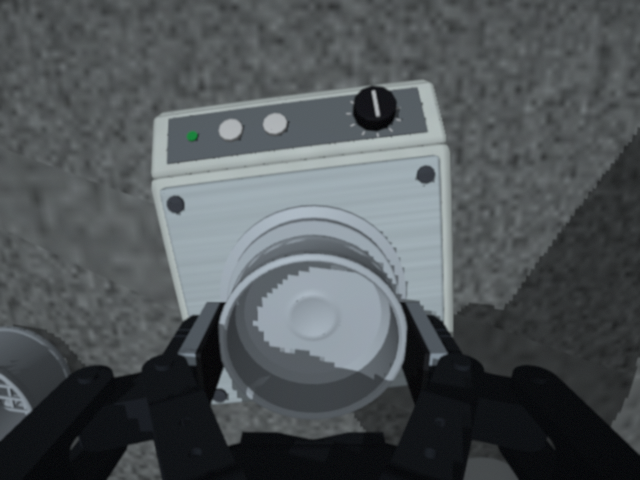

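Call:
play_rows --commands '[{"dx": -0.06, "dy": 0.06, "dz": 0.4, "rx": 0, "ry": 0, "rz": 0, "claw": 1}, {"dx": -0.06, "dy": 0.06, "dz": 0.8, "rx": 0, "ry": 0, "rz": 0, "claw": 1}, {"dx": -0.06, "dy": 0.06, "dz": 0.8, "rx": 0, "ry": 0, "rz": 0, "claw": 1}]'

```text
time: 5.65
tool_pos: [0.5218, -0.0485, 0.0624]
tool_rot: [-0.001, 0.001, 1.0, 0.0]
contact_force: [0.5, -0.3, -0.5]
gripper_width: 0.758
```

```bash
python3 - <<'E'
from h import *
delta([.5221,-.0485,.058],1.5708);print(monitor.state()["contact_force"])
E
```

```text
t5.7 d(cm) [-0.03 -0.    0.44] |0.4| rotvec [ 0.    -0.002 -0.001] pos [ 0.5218 -0.0485  0.0624] yaw 1.57 tilt [-0.0016  0.0002] j [-0.23 -0.02  1.98 -0.    1.18 -1.8 ] w 0.758
[ 0.50611411 -0.25943176 -0.52664271]
```

Call:
play_rows --commands '[{"dx": -0.03, "dy": 0, "dz": 0.2, "rx": 0, "ry": -0.002, "rz": 0, "claw": 1}, {"dx": -0.03, "dy": 0, "dz": 0.4, "rx": 0, "ry": -0.002, "rz": 0, "claw": 1}, {"dx": -0.03, "dy": 0, "dz": 0.5, "rx": 0, "ry": -0.002, "rz": 0, "claw": 1}, {"dx": -0.03, "dy": 0, "dz": 0.5, "rx": 0, "ry": -0.002, "rz": 0, "claw": 1}]'

```text
time: 6.05
tool_pos: [0.5222, -0.0484, 0.0591]
tool_rot: [-0.0, 0.0, 1.0, 0.0]
contact_force: [-5.1, 0.9, 9.3]
gripper_width: 0.757
```

```bash
python3 - <<'E'
from h import *
delta([.5221,-.0485,.058],1.5708);print(monitor.state()["contact_force"],monitor.state()["ft_torque"])
E
```

```text
t6.0 d(cm) [ 0.01 -0.01  0.11] |0.1| rotvec [ 0.    -0.    -0.001] pos [ 0.5222 -0.0484  0.0591] yaw 1.57 tilt [-0.0005  0.0001] j [-0.23 -0.01  1.98 -0.    1.17 -1.8 ] w 0.757
[-5.09555525  0.90183234  9.30207158] [ 0.10751998  0.87789979 -0.01810853]
```

Call:
play_rows --commands '[{"dx": 0, "dy": 0, "dz": 0, "rx": 0, "ry": 0, "rz": 0, "claw": 0.6}, {"dx": 0, "dy": 0, "dz": 0, "rx": 0, "ry": 0, "rz": 0, "claw": 0}, {"dx": 0, "dy": 0, "dz": 0, "rx": 0, "ry": 0, "rz": 0, "claw": 0}, {"dx": 0, "dy": 0, "dz": 0, "rx": 0, "ry": 0, "rz": 0, "claw": 0}]'

```text
time: 6.45
tool_pos: [0.5222, -0.0484, 0.0589]
tool_rot: [-0.0, 0.0, 1.0, 0.0]
contact_force: [-1.4, 1.4, 0.8]
gripper_width: 1.001
```

Call:
play_rows --commands '[{"dx": 0, "dy": 0, "dz": -4, "rx": 0, "ry": 0, "rz": 0, "claw": 0}, {"dx": 0, "dy": 0, "dz": -8, "rx": 0, "ry": 0, "rz": 0, "claw": 0}, {"dx": 0, "dy": 0, "dz": -11, "rx": 0, "ry": 0, "rz": 0, "claw": 0}, {"dx": 0, "dy": 0, "dz": -12, "rx": 0, "ry": 0, "rz": 0, "claw": 0}, {"dx": 0, "dy": 0, "dz": -12, "rx": 0, "ry": 0, "rz": 0, "claw": 0}]'

```text
time: 6.95
tool_pos: [0.5232, -0.0486, 0.1805]
tool_rot: [0.001, 0.0, 1.0, -0.0]
contact_force: [0.3, -0.4, 0.0]
gripper_width: 1.0
```

```bash
python3 - <<'E'
from h import *
s,im,c,g=snap("seat5");delta([.532,.3765,.15],1.5708)
for t in(140,160,170):
    P=radial(c,g,(.5211,-.0489),.081,.025,.034,t,1);print(t,circ(P,.03),circ(P,.03,True),len(P))
E
```

```text
v [ 0.001  0.032  0.055  0.001 -0.01  -0.   ]
t7.0 d(cm) [-0.96 42.49  2.84] |42.6| rotvec [ 0.    -0.001 -0.001] pos [ 0.5221 -0.0484  0.1783] yaw 1.57 tilt [-0.0008  0.0002] j [-0.23 -0.15  1.9   0.    1.39 -1.8 ] w 1.001
140 (array([ 0.52155968, -0.04859916]), np.float64(0.0001613733906573947)) (array([ 0.52156098, -0.04860338,  0.02995671]), np.float64(0.00015770780833245998)) 87
160 (array([ 0.52167221, -0.04857957]), np.float64(0.0004607626120398788)) (array([ 0.52168429, -0.04857226,  0.03047228]), np.float64(0.00018607966269546647)) 90
170 (array([ 0.5218036 , -0.04861268]), np.float64(0.0008092696154029834)) (array([ 0.52185442, -0.04855447,  0.03089106]), np.float64(0.00027338490675575186)) 89
```

View pics/seat5.png

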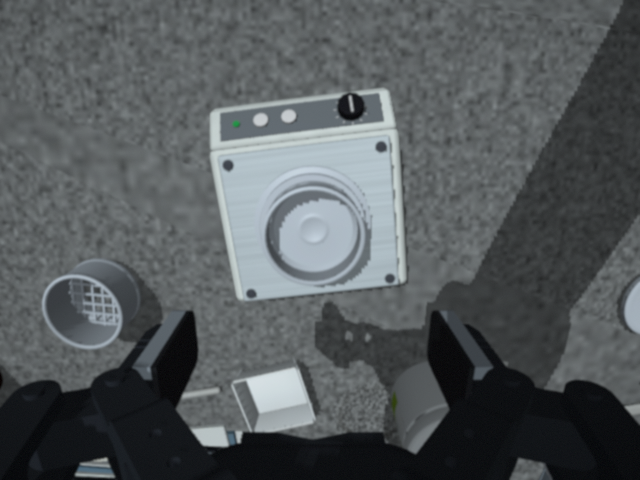

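Call:
play_rows --commands '[{"dx": -0.1, "dy": 5, "dz": 0.3, "rx": 0, "ry": 0, "rz": 0, "claw": 0}, {"dx": -0.2, "dy": 10, "dz": 0.6, "rx": 0, "ry": 0, "rz": 0, "claw": 0}, {"dx": -0.3, "dy": 15, "dz": 1, "rx": 0, "ry": 0, "rz": 0, "claw": 0}, {"dx": -0.5, "dy": 20, "dz": 1.3, "rx": 0, "ry": 0, "rz": 0, "claw": 0}, {"dx": -0.6, "dy": 25, "dz": 1.7, "rx": 0, "ry": 0, "rz": 0, "claw": 0}]'

```text
time: 7.5
tool_pos: [0.5265, 0.2025, 0.1581]
tool_rot: [-0.002, 0.0, 1.0, -0.0]
contact_force: [1.6, 0.3, 0.6]
gripper_width: 1.002
```

```bash
python3 - <<'E'
from h import *
delta([.532,.3765,.15],1.5708)
E
```

```text
t7.5 d(cm) [-0.54 17.4   0.79] |17.4| rotvec [-0.001 -0.005 -0.001] pos [0.5265 0.2025 0.1581] yaw 1.57 tilt [-0.005  -0.0009] j [ 0.24 -0.03  1.82  0.    1.36 -1.33] w 1.002
```

Call:
play_rows --commands '[{"dx": -0.1, "dy": 5, "dz": 0.3, "rx": 0, "ry": -0.005, "rz": 0, "claw": 0}, {"dx": -0.3, "dy": 10, "dz": 0.6, "rx": 0, "ry": -0.005, "rz": 0, "claw": 0}, {"dx": -0.5, "dy": 14, "dz": 0.8, "rx": 0, "ry": -0.005, "rz": 0, "claw": 0}, {"dx": -0.5, "dy": 17, "dz": 0.8, "rx": 0, "ry": -0.005, "rz": 0, "claw": 0}, {"dx": -0.5, "dy": 17, "dz": 0.8, "rx": 0, "ry": -0.005, "rz": 0, "claw": 0}]'

```text
time: 8.0
tool_pos: [0.5294, 0.375, 0.1461]
tool_rot: [-0.002, -0.002, 1.0, -0.001]
contact_force: [-0.4, -0.1, -0.5]
gripper_width: 1.001
```

Call:
play_rows --commands '[{"dx": 0, "dy": 0, "dz": 0, "rx": 0, "ry": 0, "rz": 0, "claw": 0}]'

```text
time: 8.1
tool_pos: [0.5283, 0.3746, 0.1435]
tool_rot: [-0.004, -0.002, 1.0, -0.002]
contact_force: [-0.5, -0.8, 0.5]
gripper_width: 1.0
```

```bash
cat >> h.py <<'E'
def rim(c,g,w,h,z0=.006,ts=(130,140,150)):
    for t in ts:
        P=radial(c,g,w,h,.041,.027,t,1);r=circ(P,.033)
        print(t,r[0].round(4),"%.5f"%r[1],circ(P,.033,True)[0].round(4),len(P))
        if len(P)>20: w=r[0]
    return circ(P,.033)[0]
E
python3 - <<'E'
from h import *
s,im,c,g=snap("fine1")
x=rim(c,g,(.532,.3765),.032);print(proj(c,[[*x,.032]]))
delta([*x,.006],1.5708)
E
```

```text
v [ 0.024  0.039  0.02   0.013 -0.008  0.004]
130 [0.5323 0.3759] 0.00049 [0.532  0.3758 0.0327] 67
140 [0.5687 0.3231] 0.00086 [ 149.7499 -166.9776  224.1854] 12
150 [0.5718 0.3255] 0.00049 [-32.8017  29.6772  44.4117] 7
[[242.17135711 295.33161921]]
t8.2 d(cm) [-4.51 -4.82 13.66] |15.2| rotvec [-0.005 -0.009  0.004] pos [0.5278 0.3742 0.1428] yaw 1.574 tilt [-0.0093 -0.005 ] j [ 0.5   0.18  1.63  0.    1.35 -1.07] w 0.996
```

View pics/fine1.png

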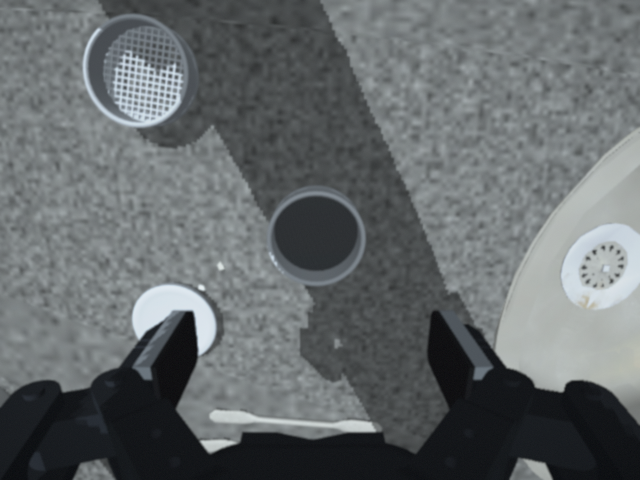

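```bash
python3 - <<'E'
from h import *
s,im=pickle.load(open("fine1.pkl","rb"));c=cam("wrist",s);g=cv2.cvtColor(im,cv2.COLOR_BGR2GRAY)
cv2.imwrite("pics/fine1z.png",cv2.resize(im[170:300,250:380],None,fx=4.6,fy=4.6,interpolation=cv2.INTER_CUBIC))
rim(c,g,(.5322,.376),.032,ts=(105,115,120,125,130))
E
```

```text
105 [0.5306 0.3763] 0.00022 [0.5307 0.3761 0.0332] 65
115 [0.5311 0.3759] 0.00025 [0.5309 0.3763 0.0326] 66
120 [0.5312 0.3755] 0.00036 [0.531  0.3759 0.0326] 73
125 [0.5314 0.3753] 0.00059 [0.5312 0.3755 0.0326] 84
130 [0.5319 0.3754] 0.00066 [0.5315 0.3753 0.0325] 67
```

View pics/fine1z.png

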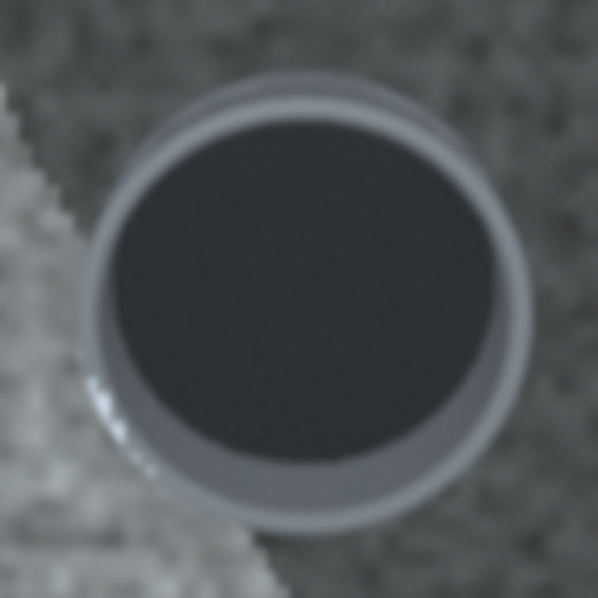

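```bash
python3 - <<'E'
from h import *
delta([.5316,.3763,.008],1.5708)
E
```

```text
t8.2 d(cm) [-0.51  0.27 13.47] |13.5| rotvec [-0.005 -0.009  0.004] pos [0.5278 0.3742 0.1428] yaw 1.574 tilt [-0.0093 -0.005 ] j [ 0.5   0.18  1.63  0.    1.35 -1.07] w 0.996
```

Call:
play_rows --commands '[{"dx": -0.5, "dy": 0.2, "dz": 4, "rx": -0.005, "ry": -0.009, "rz": 0.004, "claw": 0}, {"dx": -0.5, "dy": 0.2, "dz": 8, "rx": -0.005, "ry": -0.009, "rz": 0.004, "claw": 0}, {"dx": -0.5, "dy": 0.2, "dz": 10.5, "rx": -0.005, "ry": -0.009, "rz": 0.004, "claw": 0}, {"dx": -0.5, "dy": 0.2, "dz": 11.5, "rx": -0.005, "ry": -0.009, "rz": 0.004, "claw": 0}, {"dx": -0.5, "dy": 0.2, "dz": 11.5, "rx": -0.005, "ry": -0.009, "rz": 0.004, "claw": 0}]'

```text
time: 8.65
tool_pos: [0.5304, 0.3738, 0.0253]
tool_rot: [-0.002, 0.001, 1.0, -0.001]
contact_force: [0.2, -0.6, -0.1]
gripper_width: 1.003
```

```bash
python3 - <<'E'
from h import *
delta([.5316,.3763,.008],1.5708)
E
```

```text
t8.7 d(cm) [-0.13  0.26  1.73] |1.8| rotvec [-0.002 -0.004 -0.002] pos [0.5304 0.3738 0.0253] yaw 1.569 tilt [-0.0044 -0.0023] j [ 0.5   0.31  1.69  0.    1.15 -1.07] w 1.003
```

Call:
play_rows --commands '[{"dx": -0.1, "dy": 0.25, "dz": 1, "rx": -0.002, "ry": -0.004, "rz": 0, "claw": 0}, {"dx": -0.1, "dy": 0.25, "dz": 1.7, "rx": -0.002, "ry": -0.004, "rz": 0, "claw": 0}, {"dx": -0.1, "dy": 0.25, "dz": 1.7, "rx": -0.002, "ry": -0.004, "rz": 0, "claw": 0}, {"dx": -0.1, "dy": 0.25, "dz": 1.7, "rx": -0.002, "ry": -0.004, "rz": 0, "claw": 0}]'

```text
time: 9.05
tool_pos: [0.5316, 0.3765, 0.0089]
tool_rot: [0.0, 0.001, 1.0, 0.0]
contact_force: [0.7, -0.3, 0.0]
gripper_width: 1.006
```

```bash
python3 - <<'E'
from h import *
delta([.5316,.3763,.008],1.5708)
E
```

```text
t9.1 d(cm) [-0.   -0.02  0.09] |0.1| rotvec [ 0.     0.    -0.002] pos [0.5316 0.3765 0.0089] yaw 1.569 tilt [0.0003 0.0001] j [ 0.5   0.33  1.69 -0.    1.12 -1.07] w 1.006
```

Call:
play_rows --commands '[{"dx": 0, "dy": 0, "dz": 0.1, "rx": 0, "ry": 0, "rz": 0, "claw": 0.1}, {"dx": 0, "dy": 0, "dz": 0.1, "rx": 0, "ry": 0, "rz": 0, "claw": 0.2}, {"dx": 0, "dy": 0, "dz": 0.1, "rx": 0, "ry": 0, "rz": 0, "claw": 1}, {"dx": 0, "dy": 0, "dz": 0.1, "rx": 0, "ry": 0, "rz": 0, "claw": 1}, {"dx": 0, "dy": 0, "dz": 0.1, "rx": 0, "ry": 0, "rz": 0, "claw": 1}]'

```text
time: 9.55
tool_pos: [0.5325, 0.377, 0.0092]
tool_rot: [0.001, 0.001, 1.0, 0.001]
contact_force: [-0.1, -0.0, 6.0]
gripper_width: 0.756
```

```bash
python3 - <<'E'
from h import *
s,im,c,g=snap("fine2");print(s["tool_pos"],s["contact_force"])
for t in(110,120,130):
    P=radial(c,g,(.5311,.376),.032,.037,.027,t,1);print(t,circ(P,.033),circ(P,.033,True),len(P))
delta([.5221,-.0485,.15],1.5708)
E
```

```text
v [ 0.    -0.001  0.001  0.    -0.    -0.001]
[0.53251597 0.37698641 0.00917331] [-0.08780106 -0.01834689  5.9787879 ]
110 (array([0.53149722, 0.37688928]), np.float64(0.00035207623300306074)) (array([0.53130665, 0.37687654, 0.03323374]), np.float64(0.00042357727641706845)) 76
120 (array([0.53129811, 0.37691269]), np.float64(0.0002512109802022927)) (array([0.53129746, 0.37691256, 0.0330026 ]), np.float64(0.0002518333381070289)) 90
130 (array([0.53137693, 0.37687998]), np.float64(0.00037445630985624614)) (array([0.53143198, 0.37690389, 0.0327285 ]), np.float64(0.00015880345719683546)) 90
t9.6 d(cm) [  0.95 -42.54 -14.13] |44.8| rotvec [ 0.001  0.002 -0.002] pos [0.5325 0.377  0.0092] yaw 1.569 tilt [0.0024 0.0012] j [ 0.5   0.34  1.69 -0.    1.12 -1.07] w 0.752
```

View pics/fine2.png

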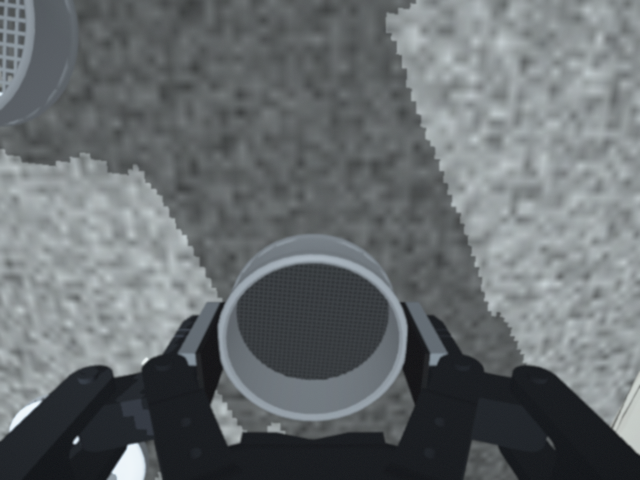

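Call:
play_rows --commands '[{"dx": 0, "dy": 0, "dz": -4, "rx": 0, "ry": 0, "rz": 0, "claw": 1}, {"dx": 0, "dy": -1, "dz": -8.5, "rx": 0, "ry": 0, "rz": 0, "claw": 1}, {"dx": 0.1, "dy": -4, "dz": -12, "rx": 0, "ry": 0, "rz": 0, "claw": 1}, {"dx": 0.3, "dy": -8.5, "dz": -14, "rx": 0, "ry": 0, "rz": 0, "claw": 1}, {"dx": 0.4, "dy": -13.5, "dz": -14.1, "rx": 0, "ry": 0, "rz": 0, "claw": 1}]'

```text
time: 10.1
tool_pos: [0.5297, 0.2419, 0.1541]
tool_rot: [0.005, -0.0, 1.0, 0.002]
contact_force: [1.9, -0.5, -0.1]
gripper_width: 0.758
```

```bash
python3 - <<'E'
from h import *
delta([.5224,-.0484,.14],1.5708)
E
```

```text
t10.1 d(cm) [  0.76 -29.03   1.31] |29.1| rotvec [0.003 0.009 0.001] pos [0.5297 0.2419 0.1541] yaw 1.571 tilt [0.0091 0.0032] j [ 0.3   0.01  1.79  0.    1.33 -1.27] w 0.758
```

Call:
play_rows --commands '[{"dx": 0.1, "dy": -5, "dz": 0, "rx": 0.003, "ry": 0.009, "rz": 0, "claw": 1}, {"dx": 0.2, "dy": -10, "dz": 0, "rx": 0.003, "ry": 0.009, "rz": 0, "claw": 1}, {"dx": 0.4, "dy": -15, "dz": 0.2, "rx": 0.003, "ry": 0.009, "rz": 0, "claw": 1}, {"dx": 0.5, "dy": -20, "dz": 0.5, "rx": 0.003, "ry": 0.009, "rz": 0, "claw": 1}, {"dx": 0.6, "dy": -24, "dz": 0.8, "rx": 0.003, "ry": 0.009, "rz": 0, "claw": 1}]'

```text
time: 10.6
tool_pos: [0.5229, -0.0004, 0.1445]
tool_rot: [-0.0, 0.0, 1.0, 0.0]
contact_force: [0.5, -0.9, -1.1]
gripper_width: 0.756
```

```bash
python3 - <<'E'
from h import *
delta([.5224,-.0484,.12],1.5708)
E
```

```text
t10.6 d(cm) [ 0.05 -4.8   2.45] |5.4| rotvec [ 0.    -0.001 -0.   ] pos [ 5.229e-01 -4.000e-04  1.445e-01] yaw 1.57 tilt [-0.0006  0.0001] j [-0.14 -0.12  1.93 -0.    1.33 -1.71] w 0.756
```

Call:
play_rows --commands '[{"dx": 0.05, "dy": -3.5, "dz": 1, "rx": 0, "ry": 0, "rz": 0, "claw": 1}, {"dx": 0.05, "dy": -4.5, "dz": 2, "rx": 0, "ry": 0, "rz": 0, "claw": 1}, {"dx": 0.05, "dy": -4.5, "dz": 2.5, "rx": 0, "ry": 0, "rz": 0, "claw": 1}, {"dx": 0.05, "dy": -4.5, "dz": 2.5, "rx": 0, "ry": 0, "rz": 0, "claw": 1}]'

```text
time: 11.0
tool_pos: [0.5214, -0.0445, 0.1179]
tool_rot: [-0.002, 0.0, 1.0, 0.001]
contact_force: [-0.2, 0.2, -0.8]
gripper_width: 0.752
```

```bash
python3 - <<'E'
from h import *
delta([.5224,-.0484,.093],1.5708);print(monitor.state()["joint_vel"].round(3))
E
```

```text
t11.0 d(cm) [-0.11 -0.4   2.49] |2.5| rotvec [ 0.001 -0.004 -0.   ] pos [ 0.5214 -0.0445  0.1179] yaw 1.571 tilt [-0.0036  0.0014] j [-0.23 -0.09  1.95  0.    1.29 -1.8 ] w 0.752
[ 0.021 -0.013 -0.017 -0.002  0.007 -0.002]
```

Call:
play_rows --commands '[{"dx": -0.1, "dy": -0.4, "dz": 1, "rx": 0, "ry": -0.004, "rz": 0, "claw": 1}, {"dx": -0.1, "dy": -0.4, "dz": 2, "rx": 0, "ry": -0.004, "rz": 0, "claw": 1}, {"dx": -0.1, "dy": -0.4, "dz": 2.3, "rx": 0, "ry": -0.004, "rz": 0, "claw": 1}, {"dx": -0.1, "dy": -0.4, "dz": 2.3, "rx": 0, "ry": -0.004, "rz": 0, "claw": 1}]'

```text
time: 11.4
tool_pos: [0.5216, -0.0477, 0.0937]
tool_rot: [-0.001, -0.0, 1.0, 0.001]
contact_force: [0.1, 0.7, -0.4]
gripper_width: 0.755
```

```bash
python3 - <<'E'
from h import *
delta([.5224,-.0484,.086],1.5708);print(monitor.state()["joint_vel"].round(3))
E
```

```text
t11.4 d(cm) [-0.08 -0.07  0.77] |0.8| rotvec [ 0.002 -0.002  0.001] pos [ 0.5216 -0.0477  0.0937] yaw 1.572 tilt [-0.0016  0.0019] j [-0.23 -0.06  1.97  0.    1.24 -1.81] w 0.755
[-0.004 -0.011 -0.019  0.001  0.005  0.   ]
```

Call:
play_rows --commands '[{"dx": -0.08, "dy": -0.07, "dz": 0.1, "rx": 0, "ry": -0.002, "rz": 0, "claw": 1}, {"dx": -0.08, "dy": -0.07, "dz": 0.5, "rx": 0, "ry": -0.002, "rz": 0, "claw": 1}, {"dx": -0.08, "dy": -0.07, "dz": 0.8, "rx": 0, "ry": -0.002, "rz": 0, "claw": 1}, {"dx": -0.08, "dy": -0.07, "dz": 0.8, "rx": 0, "ry": -0.002, "rz": 0, "claw": 1}]'

```text
time: 11.8
tool_pos: [0.522, -0.0483, 0.0852]
tool_rot: [-0.0, -0.0, 1.0, 0.001]
contact_force: [0.9, 0.4, -0.6]
gripper_width: 0.751
```

```bash
python3 - <<'E'
from h import *
delta([.5224,-.0484,.081],1.5708);s=monitor.state();print(s["contact_force"],s["ft_torque"])
E
```

```text
t11.8 d(cm) [-0.04 -0.01  0.42] |0.4| rotvec [ 0.002 -0.     0.001] pos [ 0.522  -0.0483  0.0852] yaw 1.571 tilt [-0.0005  0.0022] j [-0.24 -0.05  1.97  0.    1.22 -1.81] w 0.751
[ 0.87178356  0.38375057 -0.61994269] [-0.00952726 -0.03775084  0.00982085]
```

Entered without contact. Press to seat.

Call:
play_rows --commands '[{"dx": -0.03, "dy": 0, "dz": 0.2, "rx": 0.002, "ry": 0, "rz": 0, "claw": 1}, {"dx": -0.03, "dy": 0, "dz": 0.4, "rx": 0.002, "ry": 0, "rz": 0, "claw": 1}, {"dx": -0.03, "dy": 0, "dz": 0.45, "rx": 0.002, "ry": 0, "rz": 0, "claw": 1}, {"dx": -0.03, "dy": 0, "dz": 0.45, "rx": 0.002, "ry": 0, "rz": 0, "claw": 1}]'

```text
time: 12.2
tool_pos: [0.5225, -0.0484, 0.0822]
tool_rot: [-0.0, -0.0, 1.0, 0.0]
contact_force: [-4.3, 1.1, 6.6]
gripper_width: 0.754
```

```bash
python3 - <<'E'
from h import *
delta([.5224,-.0484,.081],1.5708);s=monitor.state();print(s["contact_force"],s["ft_torque"])
E
```

```text
t12.2 d(cm) [0.01 0.   0.12] |0.1| rotvec [ 0.    -0.001  0.001] pos [ 0.5225 -0.0484  0.0822] yaw 1.571 tilt [-0.0008  0.0001] j [-0.23 -0.04  1.97 -0.    1.22 -1.81] w 0.754
[-4.33465832  1.10204034  6.61629385] [ 0.09988518  0.74945039 -0.03413914]
```

Call:
play_rows --commands '[{"dx": 0, "dy": 0, "dz": 0, "rx": 0, "ry": 0, "rz": 0, "claw": 0.6}, {"dx": 0, "dy": 0, "dz": 0, "rx": 0, "ry": 0, "rz": 0, "claw": 0}, {"dx": 0, "dy": 0, "dz": 0, "rx": 0, "ry": 0, "rz": 0, "claw": 0}, {"dx": 0, "dy": 0, "dz": 0, "rx": 0, "ry": 0, "rz": 0, "claw": 0}]'

```text
time: 12.6
tool_pos: [0.5225, -0.0484, 0.082]
tool_rot: [-0.0, -0.0, 1.0, 0.0]
contact_force: [0.1, -1.2, 1.0]
gripper_width: 1.002
```

Call:
play_rows --commands '[{"dx": 0, "dy": 0, "dz": -4, "rx": 0, "ry": 0, "rz": 0, "claw": 0}, {"dx": 0, "dy": 0, "dz": -8, "rx": 0, "ry": 0, "rz": 0, "claw": 0}, {"dx": 0, "dy": 0, "dz": -11, "rx": 0, "ry": 0, "rz": 0, "claw": 0}, {"dx": 0, "dy": 0, "dz": -12, "rx": 0, "ry": 0, "rz": 0, "claw": 0}, {"dx": 0, "dy": 0, "dz": -12, "rx": 0, "ry": 0, "rz": 0, "claw": 0}]'

```text
time: 13.1
tool_pos: [0.5235, -0.0486, 0.2036]
tool_rot: [0.001, -0.0, 1.0, -0.0]
contact_force: [0.4, 0.5, 0.1]
gripper_width: 0.999
```

```bash
python3 - <<'E'
from h import *
s,im,c,g=snap("seat6");delta([.426,.2675,.15],1.5708)
for t in(140,150,160):
    P=radial(c,g,(.5216,-.0486),.105,.027,.034,t,1);print(t,circ(P,.03),circ(P,.03,True),len(P))
E
```

```text
v [ 0.001  0.031  0.057  0.    -0.011 -0.001]
t13.2 d(cm) [ 9.62 31.6   5.16] |33.4| rotvec [ 0.    -0.001  0.001] pos [ 0.5225 -0.0484  0.2015] yaw 1.571 tilt [-0.0011  0.0001] j [-0.23 -0.17  1.88 -0.    1.44 -1.81] w 0.998
140 (array([ 0.52158377, -0.04868592]), np.float64(0.00016605295146177387)) (array([ 0.52158243, -0.04868575,  0.02981759]), np.float64(0.0001514026170770993)) 90
150 (array([ 0.52166637, -0.04866702]), np.float64(0.0001471011491867137)) (array([ 0.52166662, -0.04866708,  0.03003126]), np.float64(0.00014567529810914517)) 90
160 (array([ 0.52173217, -0.04865532]), np.float64(0.0002444358425051994)) (array([ 0.52173481, -0.04865597,  0.03024844]), np.float64(0.00015128255359723308)) 90
```

View pics/seat6.png

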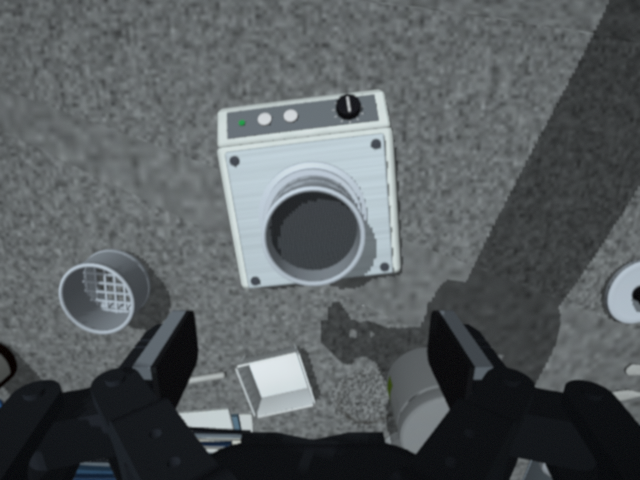

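Call:
play_rows --commands '[{"dx": 1.3, "dy": 4.5, "dz": 0.5, "rx": 0, "ry": 0, "rz": 0, "claw": 0}, {"dx": 2.8, "dy": 9.2, "dz": 1.2, "rx": 0, "ry": 0, "rz": 0, "claw": 0}, {"dx": 4.3, "dy": 14, "dz": 2, "rx": 0, "ry": 0, "rz": 0, "claw": 0}, {"dx": 5.7, "dy": 18.7, "dz": 3, "rx": 0, "ry": 0, "rz": 0, "claw": 0}, {"dx": 7.1, "dy": 23.3, "dz": 3.8, "rx": 0, "ry": 0, "rz": 0, "claw": 0}]'

```text
time: 13.65
tool_pos: [0.4487, 0.1857, 0.16]
tool_rot: [-0.003, -0.0, 1.0, -0.0]
contact_force: [0.5, 0.5, -0.8]
gripper_width: 1.002
```

```bash
python3 - <<'E'
from h import *
delta([.426,.2675,.15],1.5708)
E
```

```text
t13.7 d(cm) [2.26 8.18 1.01] |8.5| rotvec [-0.001 -0.006  0.   ] pos [0.4487 0.1857 0.16  ] yaw 1.571 tilt [-0.0057 -0.001 ] j [ 0.24 -0.23  2.    0.    1.38 -1.33] w 1.002
```

Call:
play_rows --commands '[{"dx": 1.2, "dy": 4.3, "dz": 0.5, "rx": 0, "ry": -0.005, "rz": 0, "claw": 0}, {"dx": 2, "dy": 7, "dz": 0.8, "rx": 0, "ry": -0.005, "rz": 0, "claw": 0}, {"dx": 2.2, "dy": 7.9, "dz": 0.8, "rx": 0, "ry": -0.005, "rz": 0, "claw": 0}, {"dx": 2.2, "dy": 7.9, "dz": 0.8, "rx": 0, "ry": -0.005, "rz": 0, "claw": 0}]'

```text
time: 14.05
tool_pos: [0.4253, 0.2649, 0.1498]
tool_rot: [-0.002, -0.001, 1.0, -0.001]
contact_force: [0.7, -0.4, -1.0]
gripper_width: 1.0
```

```bash
python3 - <<'E'
from h import *
s,im,c,g=snap("med1")
cv2.imwrite("pics/med1z.png",cv2.resize(im[130:330,220:420],None,fx=3,fy=3,interpolation=cv2.INTER_CUBIC))
rim(c,g,(.426,.2675),.032,ts=(105,115,125,140,150,160))
delta([.426,.2675,.008],1.5708)
E
```

```text
v [-0.043 -0.018 -0.01  -0.013  0.006 -0.014]
105 [0.4251 0.2658] 0.00068 [0.4247 0.2683 0.0308] 68
115 [0.4255 0.2647] 0.00020 [0.4253 0.2652 0.0326] 66
125 [0.4257 0.2635] 0.00057 [0.4262 0.2628 0.0339] 76
140 [0.4254 0.2635] 0.00105 [0.4247 0.2655 0.0347] 44
150 [0.4252 0.2644] 0.00029 [0.4247 0.2659 0.0343] 45
160 [0.4251 0.2648] 0.00016 [0.4248 0.2656 0.0337] 42
t14.1 d(cm) [-0.04  0.37 14.25] |14.3| rotvec [-0.003 -0.003  0.001] pos [0.426  0.2641 0.1505] yaw 1.572 tilt [-0.0029 -0.0026] j [ 0.41 -0.18  1.97 -0.    1.35 -1.16] w 1.002
```

View pics/med1.png

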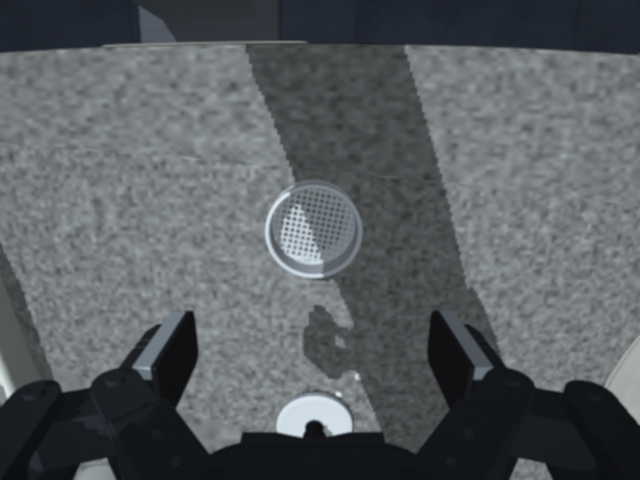

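```bash
python3 - <<'E'
from h import *
delta([.426,.265,.008],1.5708)
E
```

```text
t14.1 d(cm) [-0.04  0.12 14.25] |14.3| rotvec [-0.003 -0.003  0.001] pos [0.426  0.2641 0.1505] yaw 1.572 tilt [-0.0029 -0.0026] j [ 0.41 -0.18  1.97 -0.    1.35 -1.16] w 1.002
```

Call:
play_rows --commands '[{"dx": 0, "dy": 0.1, "dz": 4, "rx": -0.003, "ry": -0.003, "rz": 0, "claw": 0}, {"dx": 0, "dy": 0.1, "dz": 8, "rx": -0.003, "ry": -0.003, "rz": 0, "claw": 0}, {"dx": 0, "dy": 0.1, "dz": 11, "rx": -0.003, "ry": -0.003, "rz": 0, "claw": 0}, {"dx": 0, "dy": 0.1, "dz": 12.5, "rx": -0.003, "ry": -0.003, "rz": 0, "claw": 0}, {"dx": 0, "dy": 0.1, "dz": 12.5, "rx": -0.003, "ry": -0.003, "rz": 0, "claw": 0}]'

```text
time: 14.6
tool_pos: [0.4239, 0.2622, 0.0223]
tool_rot: [-0.003, 0.001, 1.0, -0.001]
contact_force: [0.1, 0.2, 0.1]
gripper_width: 0.999
```

```bash
python3 - <<'E'
from h import *
delta([.426,.265,.008],1.5708)
E
```

```text
t14.6 d(cm) [-0.22  0.28  1.43] |1.5| rotvec [-0.003 -0.006 -0.002] pos [0.4239 0.2622 0.0223] yaw 1.569 tilt [-0.0058 -0.0026] j [ 0.4  -0.01  2.05 -0.    1.11 -1.16] w 0.999
```

Call:
play_rows --commands '[{"dx": -0.2, "dy": 0.28, "dz": 1, "rx": -0.003, "ry": -0.006, "rz": 0, "claw": 0}, {"dx": -0.2, "dy": 0.28, "dz": 1.4, "rx": -0.003, "ry": -0.006, "rz": 0, "claw": 0}, {"dx": -0.2, "dy": 0.28, "dz": 1.4, "rx": -0.003, "ry": -0.006, "rz": 0, "claw": 0}, {"dx": -0.2, "dy": 0.28, "dz": 1.4, "rx": -0.003, "ry": -0.006, "rz": 0, "claw": 0}]'

```text
time: 15.0
tool_pos: [0.4263, 0.2651, 0.009]
tool_rot: [0.001, 0.001, 1.0, 0.0]
contact_force: [0.4, 0.7, 0.4]
gripper_width: 1.0
```

Call:
play_rows --commands '[{"dx": 0, "dy": 0, "dz": 0, "rx": 0, "ry": 0, "rz": 0, "claw": 0.1}, {"dx": 0, "dy": 0, "dz": 0, "rx": 0, "ry": 0, "rz": 0, "claw": 0.2}, {"dx": 0, "dy": 0, "dz": 0, "rx": 0, "ry": 0, "rz": 0, "claw": 1}, {"dx": 0, "dy": 0, "dz": 0, "rx": 0, "ry": 0, "rz": 0, "claw": 1}, {"dx": 0, "dy": 0, "dz": 0, "rx": 0, "ry": 0, "rz": 0, "claw": 1}]'

```text
time: 15.5
tool_pos: [0.4273, 0.2656, 0.0106]
tool_rot: [0.002, 0.001, 1.0, 0.001]
contact_force: [-2.3, -1.2, 6.7]
gripper_width: 0.755
```

```bash
python3 - <<'E'
from h import *
s,im,c,g=snap("med2");print(s["tool_pos"],s["contact_force"])
for t in(110,120,130,150):
    P=radial(c,g,s["tool_pos"][:2]+[-.001,0],.032,.037,.027,t,1);print(t,circ(P,.033),circ(P,.033,True),len(P))
delta([.5224,-.0484,.19],1.5708)
E
```

```text
v [ 0.     0.001 -0.001  0.002  0.001 -0.001]
[0.42728552 0.26563989 0.01055474] [-2.27215583 -1.15432652  6.74225493]
110 (array([0.425053  , 0.26559872]), np.float64(0.0001297301680686425)) (array([0.42509488, 0.26562381, 0.03284487]), np.float64(0.00015413466233082224)) 84
120 (array([0.42506367, 0.2655753 ]), np.float64(0.0003161772651488967)) (array([0.42512852, 0.2656126 , 0.03264674]), np.float64(9.989747281279743e-05)) 85
130 (array([0.42503723, 0.26544216]), np.float64(0.0005074432003456229)) (array([0.42512128, 0.26555325, 0.0324476 ]), np.float64(8.803328668283688e-05)) 88
150 (array([0.42598614, 0.26506376]), np.float64(0.0003150806277407159)) (array([0.42501685, 0.26493264, 0.03215893]), np.float64(0.00011440837305643631)) 41
t15.6 d(cm) [ -9.61 -31.36 -17.96] |37.4| rotvec [ 0.002  0.003 -0.001] pos [0.4273 0.2656 0.0106] yaw 1.569 tilt [0.003  0.0016] j [ 0.41  0.01  2.05  0.    1.07 -1.16] w 0.752
```

View pics/med2.png

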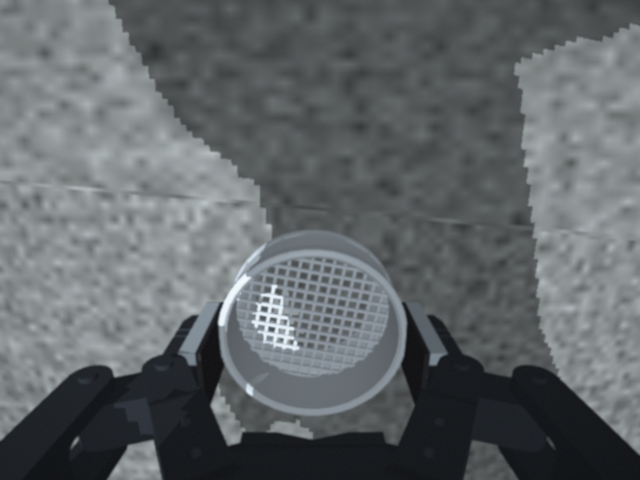

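Call:
play_rows --commands '[{"dx": 0, "dy": 0, "dz": -4.5, "rx": 0, "ry": 0, "rz": 0, "claw": 1}, {"dx": -0.3, "dy": -1, "dz": -9, "rx": 0, "ry": 0, "rz": 0, "claw": 1}, {"dx": -1.3, "dy": -4.2, "dz": -12.5, "rx": 0, "ry": 0, "rz": 0, "claw": 1}, {"dx": -2.6, "dy": -8.5, "dz": -14.5, "rx": 0, "ry": 0, "rz": 0, "claw": 1}, {"dx": -4, "dy": -13, "dz": -15.5, "rx": 0, "ry": 0, "rz": 0, "claw": 1}]'

```text
time: 16.05
tool_pos: [0.4681, 0.1347, 0.1689]
tool_rot: [0.004, -0.0, 1.0, 0.001]
contact_force: [1.4, -0.2, -1.2]
gripper_width: 0.753
```

```bash
python3 - <<'E'
from h import *
delta([.5235,-.0484,.16],1.5708)
E
```

```text
t16.1 d(cm) [ -5.52 -18.32   0.9 ] |19.2| rotvec [0.002 0.009 0.001] pos [0.4681 0.1347 0.1689] yaw 1.572 tilt [0.0087 0.0024] j [ 0.13 -0.25  2.    0.    1.38 -1.45] w 0.753
```

Call:
play_rows --commands '[{"dx": -1.4, "dy": -4.7, "dz": 0.2, "rx": 0.002, "ry": 0.009, "rz": 0, "claw": 1}, {"dx": -2.8, "dy": -9.5, "dz": 0.4, "rx": 0.002, "ry": 0.009, "rz": 0, "claw": 1}, {"dx": -4.2, "dy": -14, "dz": 0.6, "rx": 0.002, "ry": 0.009, "rz": 0, "claw": 1}, {"dx": -5.2, "dy": -17.2, "dz": 0.8, "rx": 0.002, "ry": 0.009, "rz": 0, "claw": 1}, {"dx": -5.5, "dy": -18.1, "dz": 0.9, "rx": 0.002, "ry": 0.009, "rz": 0, "claw": 1}]'

```text
time: 16.55
tool_pos: [0.5237, -0.0492, 0.1599]
tool_rot: [-0.0, 0.001, 1.0, -0.0]
contact_force: [0.1, 1.4, -0.2]
gripper_width: 0.754
```

```bash
python3 - <<'E'
from h import *
delta([.5235,-.0484,.125],1.5708)
E
```

```text
t16.6 d(cm) [0.02 0.08 3.49] |3.5| rotvec [-0.    -0.    -0.003] pos [ 0.5237 -0.0492  0.1599] yaw 1.568 tilt [-0.0004 -0.0004] j [-0.23 -0.13  1.91 -0.    1.36 -1.8 ] w 0.754
```

Call:
play_rows --commands '[{"dx": 0.02, "dy": 0.08, "dz": 1.3, "rx": 0, "ry": 0, "rz": -0.003, "claw": 1}, {"dx": 0.02, "dy": 0.08, "dz": 2.8, "rx": 0, "ry": 0, "rz": -0.003, "claw": 1}, {"dx": 0.02, "dy": 0.08, "dz": 3.6, "rx": 0, "ry": 0, "rz": -0.003, "claw": 1}, {"dx": 0.02, "dy": 0.08, "dz": 3.9, "rx": 0, "ry": 0, "rz": -0.003, "claw": 1}, {"dx": 0.02, "dy": 0.08, "dz": 3.9, "rx": 0, "ry": 0, "rz": -0.003, "claw": 1}]'

```text
time: 17.05
tool_pos: [0.5228, -0.0473, 0.1197]
tool_rot: [-0.001, -0.001, 1.0, 0.0]
contact_force: [-0.3, -0.2, -0.8]
gripper_width: 0.756
```

```bash
python3 - <<'E'
from h import *
delta([.5235,-.0484,.111],1.5708);s=monitor.state();print(s["contact_force"],s["joint_vel"].round(3))
E
```

```text
t17.1 d(cm) [-0.08 -0.11  0.87] |0.9| rotvec [ 0.    -0.002  0.002] pos [ 0.5228 -0.0473  0.1197] yaw 1.572 tilt [-0.0022  0.0001] j [-0.23 -0.09  1.95 -0.    1.29 -1.8 ] w 0.756
[-0.31843103 -0.18631951 -0.78910815] [-0.006 -0.011 -0.024 -0.001  0.004 -0.002]
```

Call:
play_rows --commands '[{"dx": -0.07, "dy": -0.11, "dz": 0.1, "rx": 0, "ry": -0.002, "rz": 0.002, "claw": 1}, {"dx": -0.07, "dy": -0.11, "dz": 0.4, "rx": 0, "ry": -0.002, "rz": 0.002, "claw": 1}, {"dx": -0.07, "dy": -0.11, "dz": 0.8, "rx": 0, "ry": -0.002, "rz": 0.002, "claw": 1}, {"dx": -0.07, "dy": -0.11, "dz": 0.9, "rx": 0, "ry": -0.002, "rz": 0.002, "claw": 1}]'

```text
time: 17.45
tool_pos: [0.5232, -0.0484, 0.1103]
tool_rot: [-0.0, 0.0, 1.0, 0.0]
contact_force: [0.3, 0.0, -1.1]
gripper_width: 0.754
```

```bash
python3 - <<'E'
from h import *
delta([.5235,-.0484,.1064],1.5708);s=monitor.state();print(s["contact_force"],s["ft_torque"])
E
```

```text
t17.4 d(cm) [-0.03 -0.    0.39] |0.4| rotvec [ 0.    -0.001 -0.   ] pos [ 0.5232 -0.0484  0.1103] yaw 1.57 tilt [-0.0007  0.0003] j [-0.23 -0.08  1.95  0.    1.27 -1.8 ] w 0.754
[ 0.31001356  0.0056181  -1.10628597] [ 0.02665614 -0.02547852  0.01500812]
```

Call:
play_rows --commands '[{"dx": -0.03, "dy": 0, "dz": 0.2, "rx": 0, "ry": 0, "rz": 0, "claw": 1}, {"dx": -0.03, "dy": 0, "dz": 0.35, "rx": 0, "ry": 0, "rz": 0, "claw": 1}, {"dx": -0.03, "dy": 0, "dz": 0.4, "rx": 0, "ry": 0, "rz": 0, "claw": 1}, {"dx": -0.03, "dy": 0, "dz": 0.4, "rx": 0, "ry": 0, "rz": 0, "claw": 1}]'

```text
time: 17.85
tool_pos: [0.5237, -0.0484, 0.1076]
tool_rot: [-0.0, 0.0, 1.0, 0.0]
contact_force: [-2.8, 0.2, 6.0]
gripper_width: 0.753
```

```bash
python3 - <<'E'
from h import *
delta([.5235,-.0484,.1064],1.5708);s=monitor.state();print(s["contact_force"],s["ft_torque"])
E
```

```text
t17.9 d(cm) [0.02 0.   0.12] |0.1| rotvec [ 0.    -0.001 -0.   ] pos [ 0.5237 -0.0484  0.1076] yaw 1.57 tilt [-0.0008  0.0003] j [-0.23 -0.07  1.95  0.    1.26 -1.8 ] w 0.753
[-2.78140463  0.22891171  5.96983563] [0.16151843 0.56661119 0.03163034]
```

Seated at 107.6 mm as predicted. Release, rise, look.

Call:
play_rows --commands '[{"dx": 0, "dy": 0, "dz": 0, "rx": 0, "ry": 0, "rz": 0, "claw": 0.6}, {"dx": 0, "dy": 0, "dz": 0, "rx": 0, "ry": 0, "rz": 0, "claw": 0}, {"dx": 0, "dy": 0, "dz": 0, "rx": 0, "ry": 0, "rz": 0, "claw": 0}, {"dx": 0, "dy": 0, "dz": 0, "rx": 0, "ry": 0, "rz": 0, "claw": 0}]'

```text
time: 18.25
tool_pos: [0.5238, -0.0484, 0.1075]
tool_rot: [-0.0, 0.0, 1.0, 0.0]
contact_force: [-0.0, -0.5, -1.1]
gripper_width: 1.002
```

Call:
play_rows --commands '[{"dx": 0, "dy": 0, "dz": -4, "rx": 0, "ry": 0, "rz": 0, "claw": 0}, {"dx": 0, "dy": 0, "dz": -8, "rx": 0, "ry": 0, "rz": 0, "claw": 0}, {"dx": 0, "dy": 0, "dz": -11, "rx": 0, "ry": 0, "rz": 0, "claw": 0}, {"dx": 0, "dy": 0, "dz": -12, "rx": 0, "ry": 0, "rz": 0, "claw": 0}, {"dx": 0, "dy": 0, "dz": -12, "rx": 0, "ry": 0, "rz": 0, "claw": 0}]'

```text
time: 18.75
tool_pos: [0.5247, -0.0487, 0.229]
tool_rot: [0.001, 0.0, 1.0, -0.0]
contact_force: [-0.4, -0.3, 0.3]
gripper_width: 0.998
```

```bash
python3 - <<'E'
from h import *
s,im,c,g=snap("seat7");delta([.595,-.2325,.165],1.5708)
for t in(140,150,160):
    P=radial(c,g,(.5216,-.0486),.129,.027,.034,t,1);print(t,circ(P,.03),circ(P,.03,True),len(P))
E
```

```text
v [-0.     0.032  0.057 -0.    -0.01   0.   ]
t18.8 d(cm) [ -7.15 -18.4    6.17] |20.7| rotvec [ 0.    -0.001 -0.001] pos [ 0.5237 -0.0484  0.2269] yaw 1.57 tilt [-0.0011  0.0004] j [-0.23 -0.18  1.85  0.    1.48 -1.8 ] w 1.0
140 (array([ 0.52152673, -0.04868177]), np.float64(0.00023270134591508933)) (array([ 0.52153486, -0.04869281,  0.02982993]), np.float64(0.00016227282446394398)) 88
150 (array([ 0.52162223, -0.04873387]), np.float64(0.00013660776348470478)) (array([ 0.52162149, -0.04873281,  0.03002344]), np.float64(0.00014759527358115592)) 88
160 (array([ 0.52168398, -0.04876105]), np.float64(0.00027254986159181864)) (array([ 0.52167792, -0.0487444 ,  0.03026167]), np.float64(0.00014625439655866688)) 90
```

View pics/seat7.png

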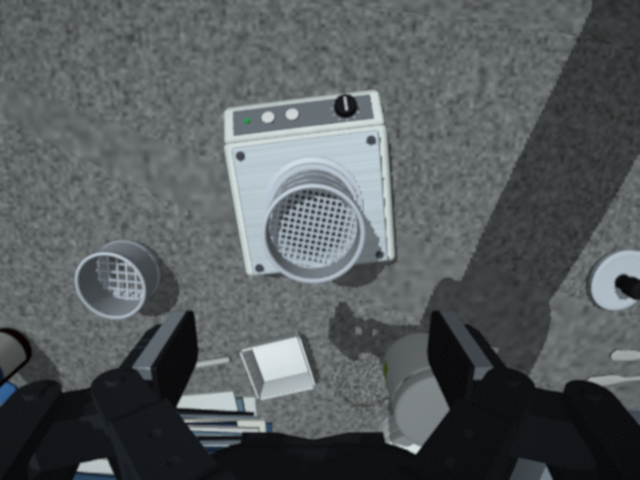

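Call:
play_rows --commands '[{"dx": -1.5, "dy": -4, "dz": 0.5, "rx": 0, "ry": 0, "rz": 0, "claw": 0}, {"dx": -3.2, "dy": -8.5, "dz": 1.5, "rx": 0, "ry": 0, "rz": 0, "claw": 0}, {"dx": -5, "dy": -13, "dz": 3, "rx": 0, "ry": 0, "rz": 0, "claw": 0}, {"dx": -6.6, "dy": -17, "dz": 4.5, "rx": 0, "ry": 0, "rz": 0, "claw": 0}, {"dx": -7.15, "dy": -18.4, "dz": 5.8, "rx": 0, "ry": 0, "rz": 0, "claw": 0}]'

```text
time: 19.3
tool_pos: [0.5939, -0.2353, 0.1639]
tool_rot: [-0.003, 0.002, 1.0, 0.001]
contact_force: [-0.4, 0.2, 0.2]
gripper_width: 1.003
```

Call:
play_rows --commands '[{"dx": 0, "dy": 0, "dz": 0, "rx": 0, "ry": 0, "rz": 0, "claw": 0}, {"dx": 0, "dy": 0, "dz": 0, "rx": 0, "ry": 0, "rz": 0, "claw": 0}]'

```text
time: 19.5
tool_pos: [0.592, -0.2344, 0.1602]
tool_rot: [-0.006, 0.002, 1.0, 0.003]
contact_force: [-0.5, 0.9, -0.2]
gripper_width: 1.003
```

```bash
python3 - <<'E'
from h import *
s,im,c,g=snap("coa1")
rim(c,g,(.595,-.2325),.046,ts=(115,125,140,150,160))
delta([.595,-.2325,.016],1.5708)
E
```

```text
v [ 0.022 -0.044 -0.016  0.006  0.004 -0.001]
115 [ 0.5953 -0.2331] 0.00106 [ 0.594  -0.2339  0.0353] 89
125 [ 0.5954 -0.2328] 0.00056 [ 0.5949 -0.2329  0.0339] 90
140 [ 0.5955 -0.2328] 0.00027 [ 0.5954 -0.2328  0.0332] 90
150 [ 0.5958 -0.2327] 0.00026 [ 0.5958 -0.2327  0.0328] 90
160 [ 0.5958 -0.2326] 0.00049 [ 0.5958 -0.2326  0.0325] 90
t19.6 d(cm) [-0.35  0.1  14.59] |14.6| rotvec [ 0.004 -0.009 -0.003] pos [ 0.5928 -0.2341  0.1619] yaw 1.567 tilt [-0.0091  0.0042] j [-0.49  0.14  1.64 -0.    1.37 -2.06] w 1.001
```

View pics/coa1.png

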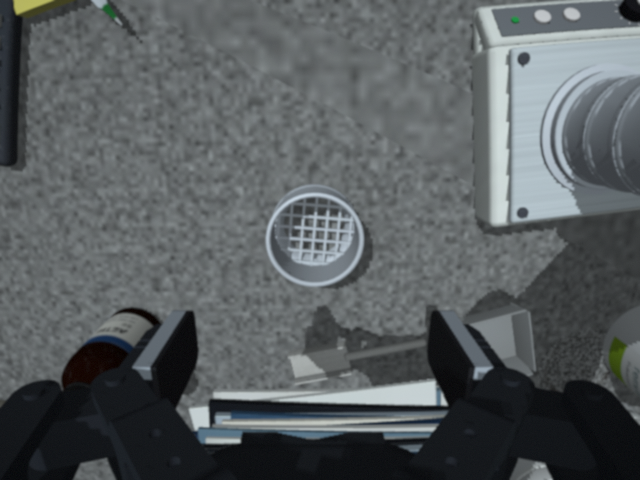

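```bash
python3 - <<'E'
from h import *
s,im=pickle.load(open("coa1.pkl","rb"));c=cam("wrist",s)
print(cast(c,[(320,395),(330,370)],.0),cast(c,[(320,405)],.05),cast(c,[(150,320)],.1))
delta([.5965,-.2325,.014],1.5708)
E
```

```text
[[ 0.7556415  -0.22736994  0.        ]
 [ 0.72911877 -0.21857687  0.        ]] [[ 0.72578382 -0.22858385  0.05      ]] [[ 0.62635792 -0.32692452  0.1       ]]
t19.6 d(cm) [-0.51  0.1  14.79] |14.8| rotvec [ 0.004 -0.009 -0.003] pos [ 0.5928 -0.2341  0.1619] yaw 1.567 tilt [-0.0091  0.0042] j [-0.49  0.14  1.64 -0.    1.37 -2.06] w 1.001
```

Call:
play_rows --commands '[{"dx": -0.5, "dy": 0.1, "dz": 4, "rx": 0.004, "ry": -0.009, "rz": -0.003, "claw": 0}, {"dx": -0.5, "dy": 0.1, "dz": 8, "rx": 0.004, "ry": -0.009, "rz": -0.003, "claw": 0}, {"dx": -0.5, "dy": 0.1, "dz": 11.5, "rx": 0.004, "ry": -0.009, "rz": -0.003, "claw": 0}, {"dx": -0.5, "dy": 0.1, "dz": 13, "rx": 0.004, "ry": -0.009, "rz": -0.003, "claw": 0}, {"dx": -0.5, "dy": 0.1, "dz": 13, "rx": 0.004, "ry": -0.009, "rz": -0.003, "claw": 0}]'

```text
time: 20.05
tool_pos: [0.5949, -0.2307, 0.0297]
tool_rot: [-0.002, -0.0, 1.0, 0.001]
contact_force: [0.7, 0.4, 0.2]
gripper_width: 1.0
```

```bash
python3 - <<'E'
from h import *
delta([.5965,-.2325,.014],1.5708)
E
```

```text
t20.1 d(cm) [-0.16 -0.19  1.57] |1.6| rotvec [ 0.002 -0.004  0.001] pos [ 0.5949 -0.2307  0.0297] yaw 1.572 tilt [-0.0043  0.0025] j [-0.49  0.28  1.71  0.    1.15 -2.06] w 1.0
```

Call:
play_rows --commands '[{"dx": -0.15, "dy": -0.19, "dz": 1, "rx": 0.002, "ry": -0.004, "rz": 0, "claw": 0}, {"dx": -0.15, "dy": -0.19, "dz": 1.5, "rx": 0.002, "ry": -0.004, "rz": 0, "claw": 0}, {"dx": -0.15, "dy": -0.19, "dz": 1.5, "rx": 0.002, "ry": -0.004, "rz": 0, "claw": 0}, {"dx": -0.15, "dy": -0.19, "dz": 1.5, "rx": 0.002, "ry": -0.004, "rz": 0, "claw": 0}]'

```text
time: 20.45
tool_pos: [0.597, -0.2329, 0.0157]
tool_rot: [0.001, -0.0, 1.0, -0.0]
contact_force: [-0.3, -0.9, 0.4]
gripper_width: 0.999
```

Call:
play_rows --commands '[{"dx": 0, "dy": 0, "dz": 0, "rx": 0, "ry": 0, "rz": 0, "claw": 0.1}, {"dx": 0, "dy": 0, "dz": 0, "rx": 0, "ry": 0, "rz": 0, "claw": 0.2}, {"dx": 0, "dy": 0, "dz": 0, "rx": 0, "ry": 0, "rz": 0, "claw": 1}, {"dx": 0, "dy": 0, "dz": 0, "rx": 0, "ry": 0, "rz": 0, "claw": 1}, {"dx": 0, "dy": 0, "dz": 0, "rx": 0, "ry": 0, "rz": 0, "claw": 1}]'

```text
time: 20.95
tool_pos: [0.598, -0.2335, 0.0172]
tool_rot: [0.002, -0.0, 1.0, -0.001]
contact_force: [-0.9, 1.2, 5.8]
gripper_width: 0.759
```

```bash
python3 - <<'E'
from h import *
s,im,c,g=snap("coa2");print(s["tool_pos"],s["contact_force"])
for t in(110,120,130,150):
    P=radial(c,g,s["tool_pos"][:2]+[-.001,0],.046,.037,.027,t,1);print(t,circ(P,.033),circ(P,.033,True),len(P))
delta([.5224,-.0484,.22],1.5708)
E
```

```text
v [ 0.    -0.001  0.    -0.002  0.    -0.001]
[ 0.59802133 -0.23345527  0.01717125] [-0.85934963  1.15151799  5.77845458]
110 (array([ 0.59665587, -0.23329098]), np.float64(0.0007794283106218117)) (array([ 0.59662583, -0.23328638,  0.03296184]), np.float64(0.0007725551614108164)) 61
120 (array([ 0.59574969, -0.23379081]), np.float64(7.770959741127672e-05)) (array([ 0.59549777, -0.23369925,  0.03276531]), np.float64(6.981696746502034e-05)) 52
130 (array([ 0.595934  , -0.23372044]), np.float64(0.00013527475448834843)) (array([ 0.59530175, -0.23353945,  0.03243758]), np.float64(5.850501574981367e-05)) 50
150 (array([ 0.59620785, -0.23370247]), np.float64(0.00017441367312707318)) (array([ 0.59534772, -0.23348798,  0.03226394]), np.float64(4.2029871754119263e-05)) 49
t21.0 d(cm) [  7.48  18.48 -20.33] |28.5| rotvec [-0.001  0.003  0.001] pos [ 0.598  -0.2334  0.0172] yaw 1.572 tilt [ 0.0033 -0.0013] j [-0.49  0.3   1.71  0.    1.12 -2.06] w 0.758
```

View pics/coa2.png

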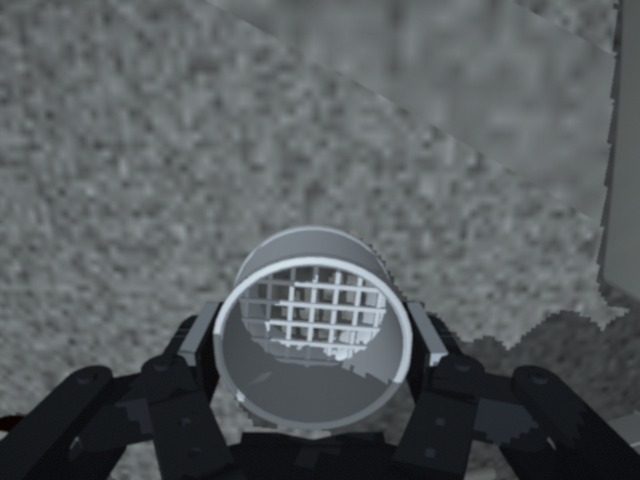

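Call:
play_rows --commands '[{"dx": 0, "dy": 0, "dz": -4.5, "rx": 0, "ry": 0, "rz": 0, "claw": 1}, {"dx": 0.2, "dy": 0.5, "dz": -9.3, "rx": 0, "ry": 0, "rz": 0, "claw": 1}, {"dx": 0.8, "dy": 2, "dz": -13.5, "rx": 0, "ry": 0, "rz": 0, "claw": 1}, {"dx": 2, "dy": 5, "dz": -16.5, "rx": 0, "ry": 0, "rz": 0, "claw": 1}, {"dx": 3.5, "dy": 9, "dz": -18.5, "rx": 0, "ry": 0, "rz": 0, "claw": 1}]'

```text
time: 21.5
tool_pos: [0.5628, -0.1437, 0.2047]
tool_rot: [0.003, 0.001, 1.0, -0.001]
contact_force: [0.0, 1.3, -0.8]
gripper_width: 0.755
```

```bash
python3 - <<'E'
from h import *
delta([.5237,-.0484,.19],1.5708)
E
```

```text
t21.5 d(cm) [3.94 9.53 1.42] |10.4| rotvec [-0.003  0.007 -0.001] pos [ 0.5628 -0.1437  0.2047] yaw 1.569 tilt [ 0.0067 -0.0028] j [-0.38 -0.04  1.75 -0.    1.42 -1.95] w 0.755
```

Call:
play_rows --commands '[{"dx": 1.7, "dy": 4, "dz": 0, "rx": -0.003, "ry": 0.007, "rz": 0, "claw": 1}, {"dx": 3, "dy": 7.3, "dz": 0.3, "rx": -0.003, "ry": 0.007, "rz": 0, "claw": 1}, {"dx": 3.8, "dy": 9.1, "dz": 0.8, "rx": -0.003, "ry": 0.007, "rz": 0, "claw": 1}, {"dx": 3.9, "dy": 9.4, "dz": 1.4, "rx": -0.003, "ry": 0.007, "rz": 0, "claw": 1}, {"dx": 3.9, "dy": 9.4, "dz": 1.4, "rx": -0.003, "ry": 0.007, "rz": 0, "claw": 1}]'

```text
time: 22.0
tool_pos: [0.5231, -0.0495, 0.1882]
tool_rot: [-0.002, 0.0, 1.0, 0.0]
contact_force: [0.5, -0.9, -2.1]
gripper_width: 0.759
```

```bash
python3 - <<'E'
from h import *
delta([.5237,-.0484,.151],1.5708)
E
```

```text
t22.0 d(cm) [-0.07  0.11  3.72] |3.7| rotvec [ 0.    -0.003 -0.001] pos [ 0.5231 -0.0495  0.1882] yaw 1.57 tilt [-0.0032  0.0003] j [-0.24 -0.15  1.89 -0.    1.41 -1.81] w 0.759
```

Call:
play_rows --commands '[{"dx": -0.05, "dy": 0.1, "dz": 1.5, "rx": 0, "ry": -0.003, "rz": 0, "claw": 1}, {"dx": -0.05, "dy": 0.1, "dz": 2.8, "rx": 0, "ry": -0.003, "rz": 0, "claw": 1}, {"dx": -0.05, "dy": 0.1, "dz": 3.5, "rx": 0, "ry": -0.003, "rz": 0, "claw": 1}, {"dx": -0.05, "dy": 0.1, "dz": 3.5, "rx": 0, "ry": -0.003, "rz": 0, "claw": 1}, {"dx": -0.05, "dy": 0.1, "dz": 3.5, "rx": 0, "ry": -0.003, "rz": 0, "claw": 1}]'

```text
time: 22.5
tool_pos: [0.5237, -0.049, 0.1531]
tool_rot: [-0.0, 0.001, 1.0, 0.0]
contact_force: [0.3, 0.5, -1.1]
gripper_width: 0.755
```

```bash
python3 - <<'E'
from h import *
s,im,c,g=snap("coa3");print(s["tool_pos"],s["contact_force"])
for t in(110,120,130,150):
    P=radial(c,g,s["tool_pos"][:2]+[-.002,0],s["tool_pos"][2]+.0288,.037,.027,t,1);print(t,circ(P,.033),circ(P,.033,True),len(P))
delta([.5237,-.0484,.142],1.5708)
E
```

```text
v [ 0.004 -0.013 -0.013 -0.001  0.001  0.001]
[ 0.52368057 -0.04897464  0.15313016] [ 0.34848126  0.49248551 -1.08594121]
110 (array([ 0.52203102, -0.04932159]), np.float64(0.00041426094789239615)) (array([ 0.52263688, -0.04956042,  0.033709  ]), np.float64(0.0003840085049632361)) 65
120 (array([ 0.52206432, -0.04938708]), np.float64(0.0003368575966460438)) (array([ 0.52257439, -0.04955666,  0.03351533]), np.float64(0.00037548957577691796)) 62
130 (array([ 0.52221127, -0.04939031]), np.float64(0.000353687365630145)) (array([ 0.52260194, -0.04950604,  0.03339261]), np.float64(0.00040095684414940034)) 62
150 (array([ 0.52243467, -0.04944384]), np.float64(0.0004166056378950081)) (array([ 0.52271437, -0.04950446,  0.03328942]), np.float64(0.0004111187070068509)) 61
t22.6 d(cm) [0.03 0.05 1.17] |1.2| rotvec [-0.     0.001 -0.001] pos [ 0.524  -0.0489  0.1537] yaw 1.57 tilt [ 0.0005 -0.    ] j [-0.23 -0.12  1.92  0.    1.35 -1.8 ] w 0.756
```

View pics/coa3.png

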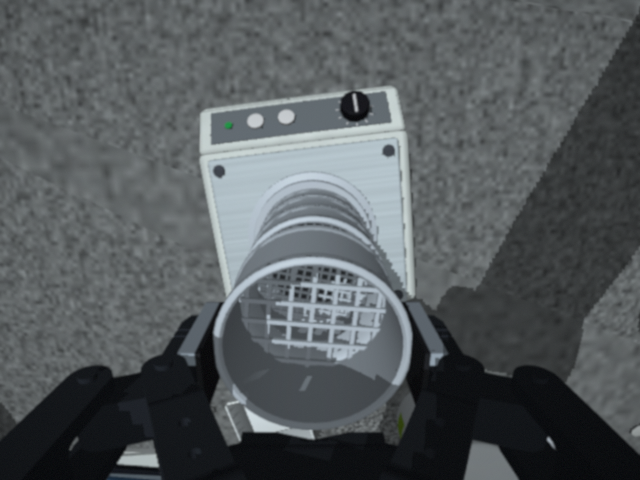

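Call:
play_rows --commands '[{"dx": 0.04, "dy": 0.05, "dz": 0.2, "rx": 0, "ry": 0, "rz": 0, "claw": 1}, {"dx": 0.04, "dy": 0.05, "dz": 0.6, "rx": 0, "ry": 0, "rz": 0, "claw": 1}, {"dx": 0.04, "dy": 0.05, "dz": 1.1, "rx": 0, "ry": 0, "rz": 0, "claw": 1}, {"dx": 0.04, "dy": 0.05, "dz": 1.2, "rx": 0, "ry": 0, "rz": 0, "claw": 1}]'

```text
time: 22.95
tool_pos: [0.523, -0.0483, 0.1408]
tool_rot: [-0.0, 0.001, 1.0, 0.0]
contact_force: [-0.4, -0.7, -1.7]
gripper_width: 0.759
```

```bash
python3 - <<'E'
from h import *
delta([.5235,-.0484,.137],1.5708);s=monitor.state();print(s["contact_force"],s["ft_torque"])
E
```

```text
t22.9 d(cm) [-0.05 -0.01  0.38] |0.4| rotvec [ 0.    -0.001 -0.001] pos [ 0.523  -0.0483  0.1408] yaw 1.57 tilt [-0.0008  0.0003] j [-0.23 -0.11  1.93  0.    1.33 -1.8 ] w 0.759
[-0.39057333 -0.66505084 -1.68014912] [-0.02545291 -0.0064377  -0.02978883]
```

Call:
play_rows --commands '[{"dx": -0.04, "dy": 0, "dz": 0.2, "rx": 0, "ry": 0, "rz": 0, "claw": 1}, {"dx": -0.04, "dy": 0, "dz": 0.35, "rx": 0, "ry": 0, "rz": 0, "claw": 1}, {"dx": -0.04, "dy": 0, "dz": 0.4, "rx": 0, "ry": 0, "rz": 0, "claw": 1}, {"dx": -0.04, "dy": 0, "dz": 0.4, "rx": 0, "ry": 0, "rz": 0, "claw": 1}]'

```text
time: 23.35
tool_pos: [0.5238, -0.0483, 0.1383]
tool_rot: [-0.0, 0.001, 1.0, 0.0]
contact_force: [-3.2, 1.3, 5.9]
gripper_width: 0.76
```

```bash
python3 - <<'E'
from h import *
delta([.5235,-.0484,.137],1.5708);s=monitor.state();print(s["contact_force"],s["ft_torque"])
E
```

```text
t23.4 d(cm) [ 0.03 -0.01  0.13] |0.1| rotvec [ 0.    -0.    -0.001] pos [ 0.5238 -0.0483  0.1383] yaw 1.57 tilt [-0.0002  0.0002] j [-0.23 -0.11  1.93  0.    1.32 -1.8 ] w 0.76
[-3.24185083  1.25016125  5.92653693] [0.11760712 0.56459613 0.00443445]
```

Call:
play_rows --commands '[{"dx": 0, "dy": 0, "dz": 0, "rx": 0, "ry": 0, "rz": 0, "claw": 0.6}, {"dx": 0, "dy": 0, "dz": 0, "rx": 0, "ry": 0, "rz": 0, "claw": 0}, {"dx": 0, "dy": 0, "dz": 0, "rx": 0, "ry": 0, "rz": 0, "claw": 0}, {"dx": 0, "dy": 0, "dz": 0, "rx": 0, "ry": 0, "rz": 0, "claw": 0}]'

```text
time: 23.75
tool_pos: [0.5238, -0.0483, 0.1382]
tool_rot: [-0.0, 0.001, 1.0, 0.0]
contact_force: [0.0, 0.4, -0.1]
gripper_width: 0.996
```

Call:
play_rows --commands '[{"dx": 0, "dy": 0, "dz": -4, "rx": 0, "ry": 0, "rz": 0, "claw": 0}, {"dx": 0, "dy": 0, "dz": -8, "rx": 0, "ry": 0, "rz": 0, "claw": 0}, {"dx": 0, "dy": 0, "dz": -12, "rx": 0, "ry": 0, "rz": 0, "claw": 0}, {"dx": 0, "dy": 0, "dz": -13, "rx": 0, "ry": 0, "rz": 0, "claw": 0}, {"dx": 0, "dy": 0, "dz": -13, "rx": 0, "ry": 0, "rz": 0, "claw": 0}]'

```text
time: 24.25
tool_pos: [0.525, -0.0486, 0.2707]
tool_rot: [0.002, 0.001, 1.0, -0.0]
contact_force: [-0.0, 0.5, 0.2]
gripper_width: 1.005
```

```bash
python3 - <<'E'
from h import *
s,im,c,g=snap("seat8");delta([.606,.267,.15],1.5708)
for t in(140,150,160):
    P=radial(c,g,(.5216,-.0486),.167,.027,.034,t,1);print(t,circ(P,.03),circ(P,.03,True),len(P))
E
```

```text
v [-0.001  0.03   0.071 -0.    -0.011  0.001]
t24.3 d(cm) [-8.16 31.54 11.82] |34.7| rotvec [ 0.     0.001 -0.001] pos [ 0.524  -0.0483  0.2682] yaw 1.57 tilt [0.0005 0.    ] j [-0.23 -0.21  1.8   0.    1.55 -1.8 ] w 0.998
140 (array([ 0.52155178, -0.04848793]), np.float64(0.00021329395237639772)) (array([ 0.5215555 , -0.04849733,  0.02979614]), np.float64(0.00014249425847664515)) 88
150 (array([ 0.52161082, -0.0484766 ]), np.float64(0.0001364378201591268)) (array([ 0.52161094, -0.04847653,  0.03001939]), np.float64(0.00013068372527423217)) 90
160 (array([ 0.52166452, -0.04845779]), np.float64(0.00026095218715255973)) (array([ 0.52166612, -0.0484568 ,  0.03025406]), np.float64(0.0001392143145834963)) 90
```

View pics/seat8.png

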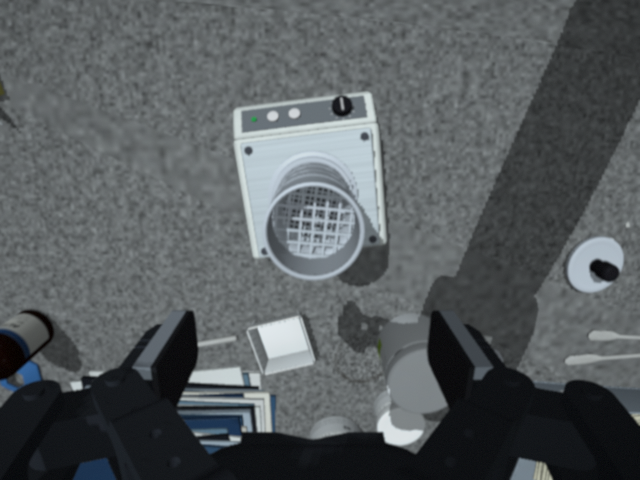

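Call:
play_rows --commands '[{"dx": -1.1, "dy": 4.4, "dz": 1, "rx": 0, "ry": 0, "rz": 0, "claw": 0}, {"dx": -2.2, "dy": 8.9, "dz": 2.5, "rx": 0, "ry": 0, "rz": 0, "claw": 0}, {"dx": -3.4, "dy": 13.4, "dz": 4, "rx": 0, "ry": 0, "rz": 0, "claw": 0}, {"dx": -4.6, "dy": 18, "dz": 5.8, "rx": 0, "ry": 0, "rz": 0, "claw": 0}, {"dx": -5.7, "dy": 22.4, "dz": 7.5, "rx": 0, "ry": 0, "rz": 0, "claw": 0}]'

```text
time: 24.8
tool_pos: [0.5798, 0.1772, 0.1891]
tool_rot: [-0.002, 0.001, 1.0, -0.0]
contact_force: [0.1, 0.1, -0.4]
gripper_width: 1.001
```

```bash
python3 - <<'E'
from h import *
delta([.606,.267,.15],1.5708)
E
```

```text
t24.8 d(cm) [-2.62  8.99  3.89] |10.1| rotvec [-0.001 -0.004 -0.001] pos [0.5798 0.1772 0.1891] yaw 1.57 tilt [-0.0041 -0.0009] j [ 0.17  0.04  1.7  -0.    1.41 -1.4 ] w 1.001
```

Call:
play_rows --commands '[{"dx": -1.3, "dy": 4.2, "dz": 1.3, "rx": 0, "ry": -0.004, "rz": 0, "claw": 0}, {"dx": -2.2, "dy": 7.5, "dz": 2.5, "rx": 0, "ry": -0.004, "rz": 0, "claw": 0}, {"dx": -2.6, "dy": 8.8, "dz": 3.3, "rx": 0, "ry": -0.004, "rz": 0, "claw": 0}, {"dx": -2.6, "dy": 8.9, "dz": 3.3, "rx": 0, "ry": -0.004, "rz": 0, "claw": 0}, {"dx": -2.6, "dy": 8.9, "dz": 3.3, "rx": 0, "ry": -0.004, "rz": 0, "claw": 0}]'

```text
time: 25.3
tool_pos: [0.6051, 0.2651, 0.1546]
tool_rot: [-0.001, 0.001, 1.0, -0.001]
contact_force: [-0.5, -0.1, 1.0]
gripper_width: 0.997
```

```bash
python3 - <<'E'
from h import *
s,im,c,g=snap("lid1")
rim(c,g,(.606,.267),.0135,ts=(115,125,140,150,160,180))
delta([.606,.267,.05],1.5708)
E
```

```text
v [-0.018 -0.027 -0.012  0.    -0.001  0.   ]
115 [0.6065 0.266 ] 0.00047 [0.6062 0.2648 0.0344] 47
125 [0.6066 0.2654] 0.00080 [0.6064 0.2648 0.0341] 69
140 [0.6061 0.2643] 0.00158 [0.6059 0.2644 0.0336] 90
150 [0.606  0.2656] 0.00047 [0.6061 0.2655 0.0328] 90
160 [0.6059 0.2658] 0.00035 [0.606  0.2656 0.0326] 89
180 [0.6058 0.2663] 0.00037 [0.6059 0.2659 0.0324] 84
t25.4 d(cm) [-0.04  0.24 10.57] |10.6| rotvec [-0.002 -0.001 -0.002] pos [0.6056 0.2648 0.1557] yaw 1.569 tilt [-0.0007 -0.0017] j [ 0.3   0.19  1.59 -0.    1.36 -1.27] w 1.0
```

View pics/lid1.png

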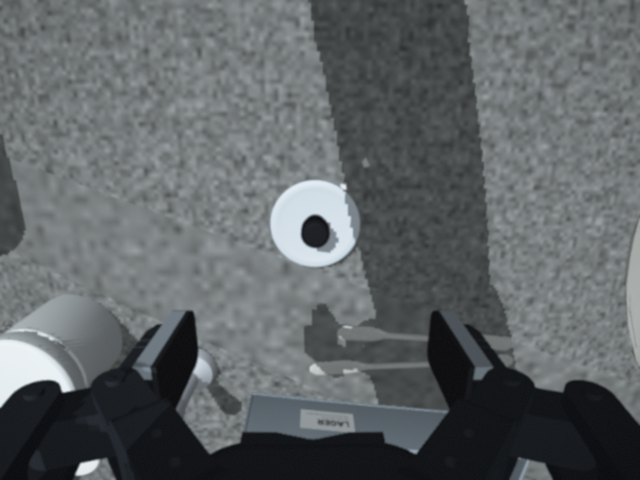

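```bash
python3 - <<'E'
from h import *
s,im=pickle.load(open("lid1.pkl","rb"));c=cam("wrist",s);g=cv2.cvtColor(im,cv2.COLOR_BGR2GRAY)
P0=cast(c,(315,233),.04)[0];print(P0)
w=P0
for t in(60,80):
    P=radial(c,g,w,.04,.003,.018,t,1);
    r=circ(P,.01);print(t,r,circ(P,.01,True),len(P))
    Q=P[P[:,0]<r[0][0]+.012]
cv2.imwrite("pics/lid1z.png",cv2.resize(im[170:280,260:370],None,fx=5,fy=5,interpolation=cv2.INTER_CUBIC))
sc=cam("scene");print(cast(sc,(318,202),0),cast(sc,(255,210),0))
E
```

```text
[0.60480813 0.26670222 0.04      ]
60 (array([0.603858  , 0.26681556]), np.float64(0.0005598810903456152)) (array([0.60392192, 0.26681054, 0.0097833 ]), np.float64(0.0004499462981431639)) 90
80 (array([0.60397808, 0.26686854]), np.float64(0.00044698363546189255)) (array([0.60395931, 0.2668696 , 0.01006513]), np.float64(0.0004561336324902476)) 90
[[0.72804632 0.15310787 0.        ]] [[0.60003478 0.26040632 0.        ]]
```

View pics/lid1z.png

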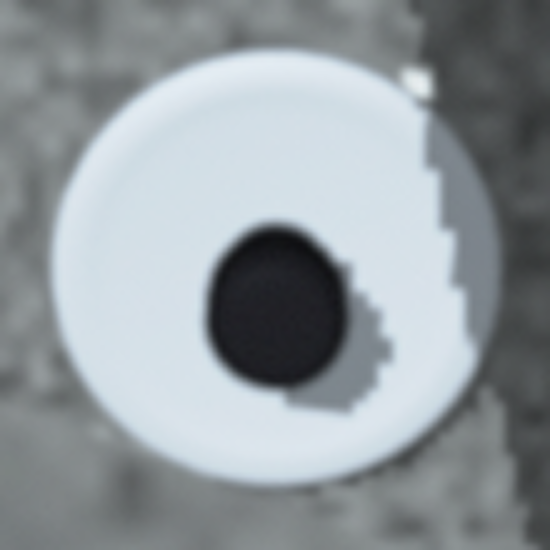

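```bash
python3 - <<'E'
from h import *
delta([.6068,.2668,.018],1.5708)
E
```

```text
t25.4 d(cm) [-0.13  0.23 13.77] |13.8| rotvec [-0.002 -0.001 -0.002] pos [0.6056 0.2648 0.1557] yaw 1.569 tilt [-0.0007 -0.0017] j [ 0.3   0.19  1.59 -0.    1.36 -1.27] w 1.0
```

Call:
play_rows --commands '[{"dx": -0.13, "dy": 0.2, "dz": 4, "rx": -0.002, "ry": -0.001, "rz": 0, "claw": 0}, {"dx": -0.13, "dy": 0.2, "dz": 8, "rx": -0.002, "ry": -0.001, "rz": 0, "claw": 0}, {"dx": -0.13, "dy": 0.2, "dz": 11, "rx": -0.002, "ry": -0.001, "rz": 0, "claw": 0}, {"dx": -0.13, "dy": 0.2, "dz": 12, "rx": -0.002, "ry": -0.001, "rz": 0, "claw": 0}, {"dx": -0.13, "dy": 0.2, "dz": 12, "rx": -0.002, "ry": -0.001, "rz": 0, "claw": 0}]'

```text
time: 25.85
tool_pos: [0.6061, 0.2651, 0.0347]
tool_rot: [-0.001, 0.002, 1.0, -0.0]
contact_force: [0.0, -0.1, -0.0]
gripper_width: 1.001
```

```bash
python3 - <<'E'
from h import *
delta([.6068,.2668,.018],1.5708)
E
```

```text
t25.9 d(cm) [-0.07  0.17  1.67] |1.7| rotvec [-0.001 -0.002 -0.004] pos [0.6061 0.2651 0.0347] yaw 1.567 tilt [-0.002  -0.0006] j [ 0.3   0.32  1.65  0.    1.17 -1.27] w 1.001
```

Call:
play_rows --commands '[{"dx": -0.05, "dy": 0.16, "dz": 1, "rx": 0, "ry": -0.002, "rz": -0.003, "claw": 0}, {"dx": -0.05, "dy": 0.16, "dz": 1.6, "rx": 0, "ry": -0.002, "rz": -0.003, "claw": 0}, {"dx": -0.05, "dy": 0.16, "dz": 1.6, "rx": 0, "ry": -0.002, "rz": -0.003, "claw": 0}, {"dx": -0.05, "dy": 0.16, "dz": 1.6, "rx": 0, "ry": -0.002, "rz": -0.003, "claw": 0}]'

```text
time: 26.25
tool_pos: [0.607, 0.2669, 0.0194]
tool_rot: [0.0, 0.0, 1.0, -0.0]
contact_force: [-1.1, -0.3, 0.3]
gripper_width: 1.0
```

```bash
python3 - <<'E'
from h import *
delta([.6068,.2668,.018],1.5708)
E
```

```text
t26.2 d(cm) [ 0.02 -0.01  0.14] |0.1| rotvec [-0.     0.001 -0.001] pos [0.607  0.2669 0.0194] yaw 1.57 tilt [ 0.0009 -0.0002] j [ 0.3   0.34  1.66 -0.    1.14 -1.27] w 1.0
```

Close on the knob at 19 mm height, in stages.

Call:
play_rows --commands '[{"dx": 0, "dy": 0, "dz": 0, "rx": 0, "ry": 0, "rz": 0, "claw": 0.3}, {"dx": 0, "dy": 0, "dz": 0, "rx": 0, "ry": 0, "rz": 0, "claw": 0.5}, {"dx": 0, "dy": 0, "dz": 0, "rx": 0, "ry": 0, "rz": 0, "claw": 0.7}, {"dx": 0, "dy": 0, "dz": 0, "rx": 0, "ry": 0, "rz": 0, "claw": 0.75}, {"dx": 0, "dy": 0, "dz": 0, "rx": 0, "ry": 0, "rz": 0, "claw": 1}]'

```text
time: 26.75
tool_pos: [0.6072, 0.267, 0.0199]
tool_rot: [0.001, 0.0, 1.0, -0.0]
contact_force: [-0.0, -0.2, -0.2]
gripper_width: 0.21
```

Call:
play_rows --commands '[{"dx": 0, "dy": 0, "dz": 0, "rx": 0, "ry": 0, "rz": 0, "claw": 1}, {"dx": 0, "dy": 0, "dz": 0, "rx": 0, "ry": 0, "rz": 0, "claw": 1}, {"dx": 0, "dy": 0, "dz": 0, "rx": 0, "ry": 0, "rz": 0, "claw": 1}]'

```text
time: 27.05
tool_pos: [0.6072, 0.2669, 0.0197]
tool_rot: [0.001, 0.0, 1.0, -0.0]
contact_force: [0.0, 0.5, 0.2]
gripper_width: 0.211
```

```bash
python3 - <<'E'
from h import *
s,im,c,g=snap("lid2");print(s["tool_pos"],s["contact_force"],s["gripper_width"])
for t in(115,130,150):
    P=radial(c,g,s["tool_pos"][:2]+[-.001,0],.0135,.040,.027,t,1);print(t,circ(P,.033),circ(P,.033,True),len(P))
delta([.5235,-.0484,.25],1.5708)
E
```

```text
v [-0.    -0.    -0.     0.001 -0.     0.002]
[0.60716429 0.26690852 0.01974047] [0.01496563 0.49017499 0.2424068 ] 0.2111736723848026
115 (array([0.60512252, 0.26641829]), np.float64(0.00025897432016703387)) (array([0.6050123 , 0.26611497, 0.03326139]), np.float64(0.00028057084184626713)) 41
130 (array([0.60474253, 0.26577843]), np.float64(0.0005233486811614604)) (array([0.60467956, 0.2654034 , 0.03349109]), np.float64(0.0005643356313083728)) 47
150 (array([0.60556243, 0.26527077]), np.float64(0.0011197099165360866)) (array([0.60843631, 0.26734108, 0.03623028]), np.float64(0.0012528355817573791)) 39
t27.1 d(cm) [  8.32 -31.54 -23.03] |39.9| rotvec [-0.     0.001 -0.   ] pos [0.6072 0.2669 0.0197] yaw 1.57 tilt [ 0.0013 -0.0003] j [ 0.3   0.34  1.66 -0.    1.14 -1.27] w 0.208
```

View pics/lid2.png

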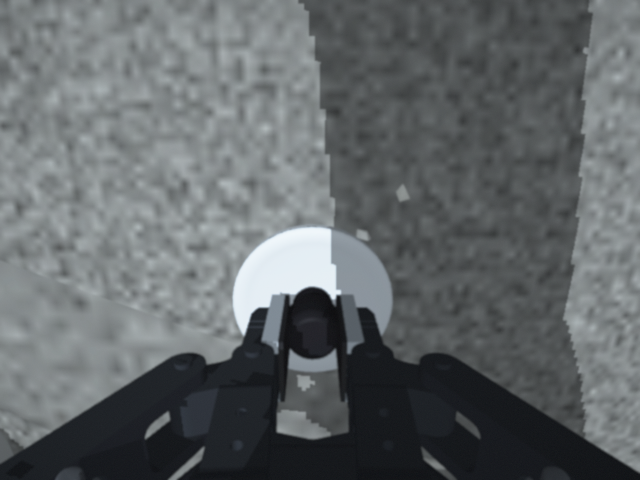

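Call:
play_rows --commands '[{"dx": 0, "dy": 0, "dz": -4.5, "rx": 0, "ry": 0, "rz": 0, "claw": 1}, {"dx": 0, "dy": -0.5, "dz": -9.3, "rx": 0, "ry": 0, "rz": 0, "claw": 1}, {"dx": 0.4, "dy": -2, "dz": -14, "rx": 0, "ry": 0, "rz": 0, "claw": 1}, {"dx": 1.1, "dy": -4.5, "dz": -18, "rx": 0, "ry": 0, "rz": 0, "claw": 1}, {"dx": 2.1, "dy": -8.2, "dz": -21, "rx": 0, "ry": 0, "rz": 0, "claw": 1}]'

```text
time: 27.6
tool_pos: [0.5864, 0.1854, 0.2333]
tool_rot: [0.003, -0.001, 1.0, 0.0]
contact_force: [0.5, -1.1, -0.6]
gripper_width: 0.21
```

```bash
python3 - <<'E'
from h import *
delta([.5235,-.0484,.23],1.5708)
E
```

```text
t27.6 d(cm) [  6.34 -23.36   0.28] |24.2| rotvec [0.001 0.005 0.002] pos [0.5864 0.1854 0.2333] yaw 1.573 tilt [0.0053 0.0008] j [ 0.19  0.02  1.64 -0.    1.47 -1.39] w 0.21
```

Call:
play_rows --commands '[{"dx": 1.3, "dy": -4.8, "dz": 0, "rx": 0.001, "ry": 0.005, "rz": 0.002, "claw": 1}, {"dx": 2.6, "dy": -9.6, "dz": 0, "rx": 0.001, "ry": 0.005, "rz": 0.002, "claw": 1}, {"dx": 3.9, "dy": -14.4, "dz": 0, "rx": 0.001, "ry": 0.005, "rz": 0.002, "claw": 1}, {"dx": 5.1, "dy": -18.8, "dz": 0, "rx": 0.001, "ry": 0.005, "rz": 0.002, "claw": 1}, {"dx": 5.9, "dy": -21.6, "dz": 0, "rx": 0.001, "ry": 0.005, "rz": 0.002, "claw": 1}]'

```text
time: 28.1
tool_pos: [0.5267, -0.0333, 0.2327]
tool_rot: [0.0, 0.001, 1.0, -0.0]
contact_force: [0.5, 0.3, -1.3]
gripper_width: 0.21
```

```bash
python3 - <<'E'
from h import *
delta([.5235,-.0484,.21],1.5708)
E
```

```text
t28.1 d(cm) [ 0.31 -1.51  2.27] |2.7| rotvec [-0.001  0.    -0.002] pos [ 0.5267 -0.0333  0.2327] yaw 1.569 tilt [ 0.0002 -0.0008] j [-0.2  -0.18  1.84 -0.    1.49 -1.77] w 0.21
```

Call:
play_rows --commands '[{"dx": 0.3, "dy": -1.2, "dz": 0.5, "rx": 0, "ry": 0, "rz": -0.002, "claw": 1}, {"dx": 0.3, "dy": -1.4, "dz": 1.5, "rx": 0, "ry": 0, "rz": -0.002, "claw": 1}, {"dx": 0.3, "dy": -1.4, "dz": 2, "rx": 0, "ry": 0, "rz": -0.002, "claw": 1}, {"dx": 0.3, "dy": -1.4, "dz": 2, "rx": 0, "ry": 0, "rz": -0.002, "claw": 1}, {"dx": 0.3, "dy": -1.4, "dz": 2, "rx": 0, "ry": 0, "rz": -0.002, "claw": 1}]'

```text
time: 28.6
tool_pos: [0.5238, -0.046, 0.2121]
tool_rot: [-0.0, -0.001, 1.0, -0.0]
contact_force: [0.2, 1.0, -1.0]
gripper_width: 0.207
```

```bash
python3 - <<'E'
from h import *
s,im,c,g=snap("lid3");print(s["tool_pos"])
h=s["tool_pos"][2]-.0197+.0135
for t in(150,170,190):
    P=radial(c,g,s["tool_pos"][:2]+[-.0015,0],h,.040,.027,t,1);P=P[P[:,0]<s["tool_pos"][0]+.01];print(t,circ(P,.033),circ(P,.033,True),len(P))
delta([.5235,-.0484,.192],1.5708)
E
```

```text
v [-0.003 -0.008 -0.011 -0.003  0.    -0.002]
[ 0.52375014 -0.04600244  0.21212489]
150 (array([ 0.52175167, -0.04605191]), np.float64(0.0006354379216936031)) (array([ 0.52135494, -0.04609532,  0.03265183]), np.float64(0.0005427624680261183)) 54
170 (array([ 0.52160744, -0.04589643]), np.float64(0.0010135044297741522)) (array([ 0.52098317, -0.04605819,  0.0324308 ]), np.float64(0.0009093710671227787)) 53
190 (array([ 0.51984889, -0.04609221]), np.float64(0.002127169125463138)) (array([ 0.51925221, -0.04633144,  0.03201522]), np.float64(0.0019953863147288975)) 53
t28.6 d(cm) [ 0.04 -0.22  2.06] |2.1| rotvec [-0.001  0.     0.002] pos [ 0.5239 -0.0462  0.2126] yaw 1.572 tilt [ 0.     -0.0005] j [-0.23 -0.17  1.86 -0.    1.45 -1.8 ] w 0.21
```

View pics/lid3.png

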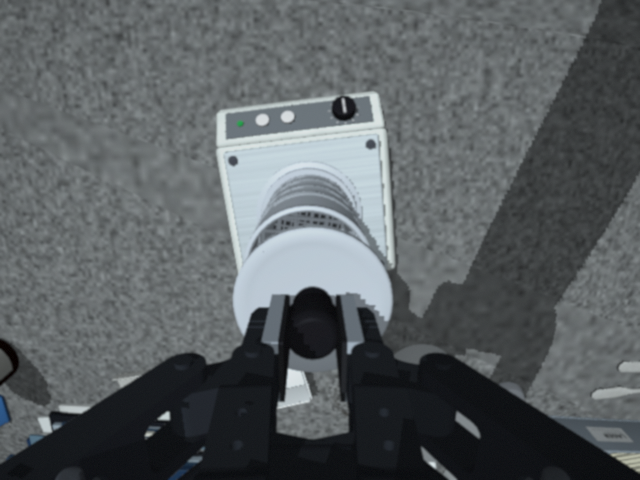

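Call:
play_rows --commands '[{"dx": 0.02, "dy": -0.22, "dz": 0.5, "rx": 0, "ry": 0, "rz": 0.002, "claw": 1}, {"dx": 0.02, "dy": -0.22, "dz": 1.3, "rx": 0, "ry": 0, "rz": 0.002, "claw": 1}, {"dx": 0.02, "dy": -0.22, "dz": 1.9, "rx": 0, "ry": 0, "rz": 0.002, "claw": 1}, {"dx": 0.02, "dy": -0.22, "dz": 1.9, "rx": 0, "ry": 0, "rz": 0.002, "claw": 1}, {"dx": 0.02, "dy": -0.22, "dz": 1.9, "rx": 0, "ry": 0, "rz": 0.002, "claw": 1}]'

```text
time: 29.15
tool_pos: [0.5235, -0.0484, 0.1931]
tool_rot: [-0.0, 0.0, 1.0, -0.0]
contact_force: [-0.1, -0.5, -0.4]
gripper_width: 0.209
```

```bash
python3 - <<'E'
from h import *
delta([.5237,-.0484,.1825],1.5708);s=monitor.state();print(s["contact_force"],s["ft_torque"])
E
```

```text
t29.1 d(cm) [-0.02 -0.    1.06] |1.1| rotvec [-0.    -0.001 -0.001] pos [ 0.5235 -0.0484  0.1931] yaw 1.57 tilt [-0.0007 -0.0003] j [-0.23 -0.16  1.88 -0.    1.42 -1.8 ] w 0.209
[-0.08456404 -0.45182712 -0.42333921] [-0.0122904   0.05687711  0.00873591]
```

Call:
play_rows --commands '[{"dx": -0.03, "dy": 0, "dz": 0.3, "rx": 0, "ry": 0, "rz": 0, "claw": 1}, {"dx": -0.03, "dy": 0, "dz": 0.6, "rx": 0, "ry": 0, "rz": 0, "claw": 1}, {"dx": -0.03, "dy": 0, "dz": 0.9, "rx": 0, "ry": 0, "rz": 0, "claw": 1}, {"dx": -0.03, "dy": 0, "dz": 1.1, "rx": 0, "ry": 0, "rz": 0, "claw": 1}, {"dx": -0.03, "dy": 0, "dz": 1.1, "rx": 0, "ry": 0, "rz": 0, "claw": 1}]'

```text
time: 29.65
tool_pos: [0.5235, -0.0483, 0.1816]
tool_rot: [-0.001, 0.0, 1.0, -0.0]
contact_force: [0.7, 0.3, -0.8]
gripper_width: 0.202
```

```bash
python3 - <<'E'
from h import *
delta([.5237,-.0484,.1777],1.5708);s=monitor.state();print(s["contact_force"],s["ft_torque"])
E
```

```text
t29.6 d(cm) [-0.02 -0.01  0.39] |0.4| rotvec [-0.    -0.002 -0.001] pos [ 0.5235 -0.0483  0.1816] yaw 1.57 tilt [-0.0016 -0.0001] j [-0.23 -0.15  1.89 -0.    1.4  -1.8 ] w 0.202
[ 0.65220325  0.27850847 -0.77689973] [ 0.01662466  0.03550626 -0.06468919]
```

Call:
play_rows --commands '[{"dx": -0.02, "dy": 0, "dz": 0.2, "rx": 0, "ry": -0.001, "rz": 0, "claw": 1}, {"dx": -0.02, "dy": 0, "dz": 0.35, "rx": 0, "ry": -0.001, "rz": 0, "claw": 1}, {"dx": -0.02, "dy": 0, "dz": 0.4, "rx": 0, "ry": -0.001, "rz": 0, "claw": 1}, {"dx": -0.02, "dy": 0, "dz": 0.4, "rx": 0, "ry": -0.001, "rz": 0, "claw": 1}]'

```text
time: 30.05
tool_pos: [0.5241, -0.0484, 0.1787]
tool_rot: [0.0, 0.0, 1.0, -0.0]
contact_force: [-2.2, -0.4, 5.4]
gripper_width: 0.203
```

```bash
python3 - <<'E'
from h import *
delta([.5237,-.0484,.1777],1.5708);s=monitor.state();print(s["contact_force"],s["ft_torque"])
E
```

```text
t30.1 d(cm) [ 0.04 -0.    0.1 ] |0.1| rotvec [-0.     0.    -0.001] pos [ 0.5241 -0.0484  0.1787] yaw 1.57 tilt [ 0.0004 -0.0003] j [-0.23 -0.15  1.9  -0.    1.39 -1.8 ] w 0.203
[-2.24496741 -0.39223999  5.39165312] [ 0.14379654  0.28464756 -0.01929391]
```

Call:
play_rows --commands '[{"dx": 0, "dy": 0, "dz": 0, "rx": 0, "ry": 0, "rz": 0, "claw": 0.7}, {"dx": 0, "dy": 0, "dz": 0, "rx": 0, "ry": 0, "rz": 0, "claw": 0.4}, {"dx": 0, "dy": 0, "dz": 0, "rx": 0, "ry": 0, "rz": 0, "claw": 0}, {"dx": 0, "dy": 0, "dz": 0, "rx": 0, "ry": 0, "rz": 0, "claw": 0}, {"dx": 0, "dy": 0, "dz": 0, "rx": 0, "ry": 0, "rz": 0, "claw": 0}]'

```text
time: 30.55
tool_pos: [0.524, -0.0483, 0.1784]
tool_rot: [0.0, 0.0, 1.0, -0.0]
contact_force: [-0.9, 0.6, 0.0]
gripper_width: 0.956
```

Call:
play_rows --commands '[{"dx": 0, "dy": 0, "dz": -4, "rx": 0, "ry": 0, "rz": 0, "claw": 0}, {"dx": 0, "dy": 0, "dz": -8, "rx": 0, "ry": 0, "rz": 0, "claw": 0}, {"dx": 0, "dy": 0, "dz": -12, "rx": 0, "ry": 0, "rz": 0, "claw": 0}, {"dx": 0, "dy": 0, "dz": -13, "rx": 0, "ry": 0, "rz": 0, "claw": 0}, {"dx": 0, "dy": 0, "dz": -13, "rx": 0, "ry": 0, "rz": 0, "claw": 0}]'

```text
time: 31.05
tool_pos: [0.525, -0.0485, 0.3109]
tool_rot: [0.002, 0.0, 1.0, -0.001]
contact_force: [0.7, -0.8, -0.3]
gripper_width: 1.004
```

Call:
play_rows --commands '[{"dx": 5, "dy": 0, "dz": 0, "rx": 0, "ry": 0, "rz": 0, "claw": 0}, {"dx": 10, "dy": 0, "dz": 0, "rx": 0, "ry": 0, "rz": 0, "claw": 0}, {"dx": 12, "dy": 0, "dz": 0, "rx": 0, "ry": 0, "rz": 0, "claw": 0}, {"dx": 12, "dy": 0, "dz": 0, "rx": 0, "ry": 0, "rz": 0, "claw": 0}, {"dx": 12, "dy": 0, "dz": 0, "rx": 0, "ry": 0, "rz": 0, "claw": 0}]'

```text
time: 31.55
tool_pos: [0.4049, -0.0484, 0.3087]
tool_rot: [0.002, 0.0, 1.0, -0.0]
contact_force: [-0.3, -0.0, 0.6]
gripper_width: 1.0
```

```bash
python3 - <<'E'
from h import *
s,im,c,g=snap("end_w");snap("end_sc","scene");s,im2,_,_=snap("end_si","side")
a=cv2.imread("pics/end_sc.png");
o=[cv2.resize(a[180:340,270:430],(400,400),interpolation=cv2.INTER_CUBIC),cv2.resize(im2[170:330,235:395],(400,400),interpolation=cv2.INTER_CUBIC)]
cv2.imwrite("pics/end_z.png",np.hstack(o))
E
```

```text
v [ 0.005  0.03  -0.03   0.     0.004 -0.001]
v [ 0.003  0.018 -0.021  0.     0.005 -0.   ]
v [ 0.002  0.008 -0.013 -0.002  0.003 -0.002]
```

View pics/end_z.png

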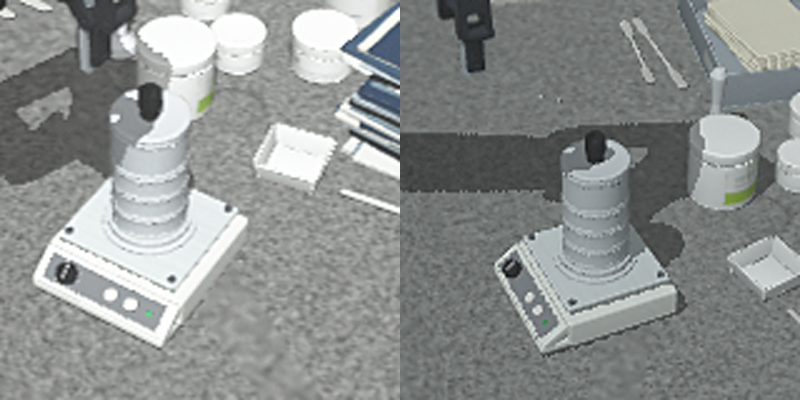

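View pics/end_w.png

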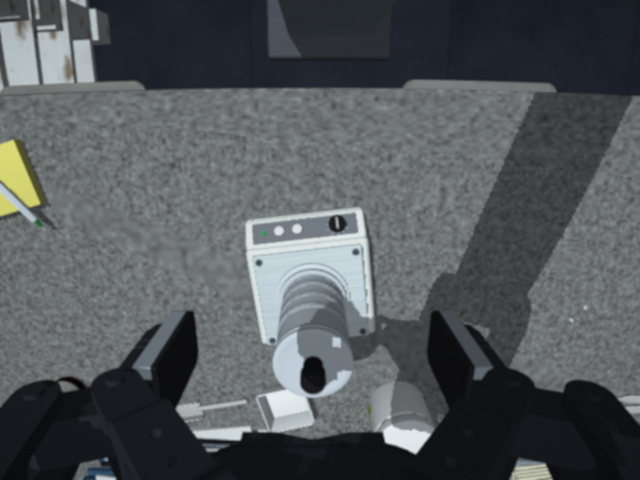

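View pics/end_sc.png

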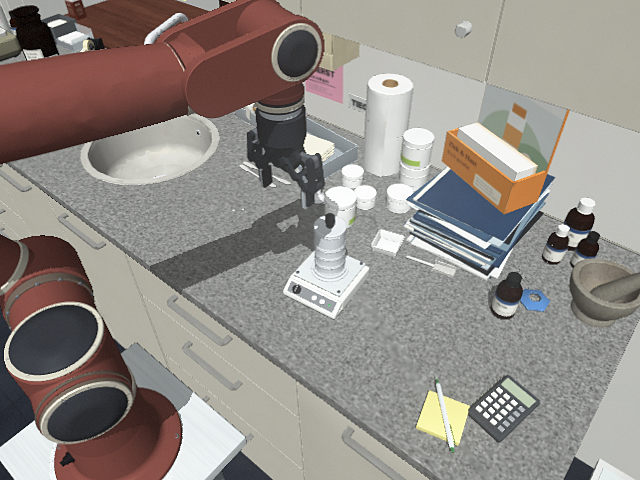

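```bash
python3 - <<'E'
from h import *
s,im=pickle.load(open("end_w.pkl","rb"));c=cam("wrist",s);g=cv2.cvtColor(im,cv2.COLOR_BGR2GRAY)
for t in(140,150):
    P=radial(c,g,(.5216,-.0486),.1725,.040,.028,t,1);P=P[P[:,0]<.53];print(circ(P,.033),circ(P,.033,True),len(P))
a=cv2.imread("pics/side0.png");b=cv2.imread("pics/end_si.png")
for n,(u,v,w) in dict(tub=(364,234,20),boat=(383,276,18),amber=(435,356,22)).items():
    A=cv2.cvtColor(a[v-w:v+w,u-w:u+w],6).astype(np.float32);B=cv2.cvtColor(b[v-w:v+w,u-w:u+w],6).astype(np.float32)
    print(n,cv2.phaseCorrelate(A,B),np.abs(A-B).mean())
E
```

```text
(array([ 0.52072786, -0.0493854 ]), np.float64(0.0010453315194890614)) (array([ 0.51920362, -0.05060848,  0.03140777]), np.float64(0.0007803898938706521)) 28
(array([ 0.521085  , -0.04923556]), np.float64(0.0010871988481714636)) (array([ 0.51938103, -0.05059421,  0.03120272]), np.float64(0.0007601099652610499)) 28
tub ((-0.11134370563728524, 0.2501897875666579), 0.8177229911088943) 13.0425
boat ((-0.06041239619234773, -0.06071751935742142), 0.9971854244761261) 4.7330246
amber ((0.502062274581835, 0.5215045732304233), 0.9978257292288321) 3.9421487
```

```bash
python3 - <<'E'
from plant import ticket,monitor
print(monitor.state()["time"],monitor.state()["joint_vel"].round(3));print(ticket.job_done())
E
```

```text
31.7 [-0.001  0.001 -0.006  0.001  0.007 -0.001]
the job is handed in; nothing more can be done
None
```

I built the stack on the shaker in the order asked: pan, fine sieve, medium sieve, coarse sieve, lid. The job was handed in at 31.7 s with the gripper open and clear of everything.

**Nesting:** each piece went in without edge contact. Each stopped within about 0.1 mm of its calculated seated height, at 5 to 10 N. After release, the pan's and sieves' rims measured level at the expected heights, centred to about 0.2 mm of each other. The last scene and side pictures show a straight, level stack with the lid on.

**Weaker checks:**
- **Lid centre:** the final picture was too oblique for a good fit (about 1 mm scatter, 28 points). The lid's seating rests on its height, the contact force and the pictures.
- **Bystanders:** comparing the side picture before and after, the weighing boat shows no shift.
    - **Tub:** it shows about 0.25 px with a weaker match.
    - **Bottle:** it shows about 0.5 px. I took that as an artefact and did not check it further, because the arm stayed roughly 10 cm away from the bottle.

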